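# Reunite the stacking tea set on the sorting table

## Robot

A 6-joint arm with a two-finger parallel gripper is mounted at the origin on the work surface. World frame = base frame: x ahead of the robot, y to its left, z up, the work surface at z = 0. Lengths are in m, angles in degrees, forces in N, time in s.
With the tool pointing down it reaches from about 0.4 to 0.825 m from the base axis. Payload 7 kg.
Tool frame: the origin (TCP) lies between the finger pads; the fingertips stand 11 mm ahead of it and the grasp point (between the pads) lies 8 mm behind it (r.tcp_to_tips is the distance from the TCP to the fingertips, in m); x points along the fingers, y is the direction in which the jaws open and shut, and the axes are right-handed (so a half turn about x gives the same grasp; the last joint's range is limited). The gripper opens to 88 mm and grips with 3 to 60 N. Pads are 19 mm wide; open, the fingers measure 130 mm over their backs; the gripper's body (78 mm by 193 mm) begins 47 mm behind the grasp point.
Start: joints at [-58.665, 20.546, 0.682, 0, -70.136, -16.507], TCP at [0.173, -0.653, 0.238] pointing down, gripper open.
Joint ranges: [-176.03, 176.03], [-82.01, 121.73], [-58.28, 71.71], [-173.87, 95.51], [-174.79, -0.11], [-173.66, 173.66]. Speed limits (degrees/s): [136.94, 136.94, 172.46, 180, 180, 180].

## Interface

Orientations are given as [roll, pitch, yaw] about the fixed x, y, z axes, in that order (R = Rz(yaw) Ry(pitch) Rx(roll)).
In Python, from plant import r gives the robot as it stands.
- The arm moves only by the tool arm_command, never from a script. Its argument "plan" is a list of rows, each an object of numbers: "dx", "dy", "dz": the shift along the tool's x, y, z each as a share of 0.02 m, from -1 to 1; "wx", "wy", "wz": the turn, a rotation vector about the tool's x, y, z each as a share of 0.08 rad, from -1 to 1. In form: [{"dx": .., "dy": .., "dz": .., "wx": .., "wy": .., "wz": ..}, ...]. A call has 1 to 20 rows; each row shifts and turns the pose as measured when the row begins, along the tool's axes as they then stand; what a row does not reach is not made up. A row lasts 1/12 s, in which the tool goes at most 41.7 mm and 7.16 degrees, less where a joint would pass 70% of its speed; a pose out of reach is approached as far as the arm can. A call with a number of a shift or a turn outside -1 to 1 is refused whole. A call with a gripper value outside its range is refused whole. "fingers" is the closure, from -1 (fully open) to 1 (shut), so that 0 is half open, set as the call begins (left out, the last holds). The fingers move at their own pace and stop on an object; "force" is the grip in N (left out, the last holds). Time passes only in rows, so rows that do not move let the fingers close. It gives the time, the measured TCP pose, the force and the opening at its end, in the units of the state.
- r.get_state(): the state, without advancing time (a new reading comes with each control period).
- r.capture(name): name is "scene" or "top" or "wrist"; returns (picture, depth): 384x512x3 uint8, red, green, blue; 384x512 float32, m along the optical axis (not along the pixel's ray), 0 where there is no reading.
- r.camera_model(name): a dict with "vertical_fov" (degrees; the focal length in pixels is half the picture's height over the tangent of half this angle, whatever the lens; pixels are square), "cx", "cy" (the principal point, pixels), "R" (3x3) and "t" (3): a world point X has camera coordinates R X + t. Camera axes: x right, y down, z forward; pixel columns grow to the right and rows downward; lengths in m; the calibration is good to about 2 mm. A picture is of the moment at which its call begins: read the wrist's pose just before it. camera_model takes no time and is no camera call; for the wrist camera it gives the pose at the moment of the call.
- r.close_job(): hands the job in, once; it reports no verdict.
Trained networks look in the newest picture that a camera, given by its name, has taken for a name from the list of things; names that differ only in an ending like _2 or _b are one class to them, and where a whole thing is asked for, a point or a joint stands for the part that bears it (a point fixed in the world has none). Each returns a list of dicts, best first, with "score" (0 to 1); they miss things now and then, are a little off and sometimes report something else, mostly with a low value. They report only what shows in the picture. A call takes as long as a camera call. They do not tell look-alikes from the thing itself.
- r.cut_out(camera, query): "mask" (384x512 bool, what is visible of it) and "bbox" ([left, top, width, height] in pixels, round what is visible of it).
- r.spot_point(camera, query): "centre" ([column, row] in pixels: a listed point, or the origin of a listed thing).
The state is a dict: "time_s": time; "joints": joint angles; "qd": joint speeds; "joint_torque": joint torques, N m; "tcp_pos": TCP position; "eef_rot": TCP orientation; "contact_force": force on the tool from outside, world axes, zero at the start; "moment": the same for the moment, N m; "gripper_width": finger opening in m.
Only numpy, scipy, OpenCV 4.12 (cv2) and the standard library are available. Lean on these libraries where they do the work, as an engineer would, in place of code of your own. Each camera call takes 0.05 s, during which the arm holds its last target.

## Task

Put the donated white stacking tea set together, from the bottom up: stand the teapot in the middle of the under-plate, then seat the sugar bowl in the teapot's mouth, the cream jug in the sugar bowl's mouth, and last the small lid on the jug, each piece let go, upright and fully home before you fetch the next. It is china, so set the pieces down rather than drop them, and leave the wide lid, the salad bowl and the shaker where they are.

Things in the scene. Friction and masses are not known exactly. Their poses are not given: they have to be found in the camera images.
- underplate: Round white china under-plate of the tea set, 160 mm across, rim 14 mm high all round, on the table; it stays where it is. Origin: centre of its underside, z up. Its flat well is 100 mm across and its floor lies 6 mm above the origin.
- teapot_center (a point): White china teapot, no lid, 92 mm high, 0.32 kg, belly 102 mm across, flat foot 68 mm. Spout at its own -y (88 mm from the axis, 75 mm up), handle at +y (86 mm, 65 mm up). Its mouth is an upright round collar, 60 mm across outside, 52 inside, from 70 to 92 mm up, clear above spout and handle: hold it there. Point: on its axis half-way up, 46 mm above the underside; z up.
- sugar_bowl_center (a point): White china open sugar bowl, 60 mm high, 0.17 kg, 64 mm across (upper half), mouth 56 mm inside; two small lugs at its own +y and -y (31 to 49 mm up, 45 mm from the axis): grip along its x. Under a 60 mm flat shoulder a tapered foot, 45 mm across, 8 high, enters the teapot's mouth till the shoulder rests on the collar. Point: on its axis half-way up, 30 mm above the underside; z up.
- jug_center (a point): White china cream jug, 66 mm high, 0.16 kg, 62 mm across, 57 at the mouth (49 inside); one loop handle at its own +y (58 mm from the axis, 16 to 61 mm up), small lip at -y: grip along its x. Under a 62 mm flat shoulder a tapered foot, 49 mm across, 8 high, enters the sugar bowl's mouth till the shoulder rests on its rim. Point: on its axis half-way up, 33 mm above the underside; z up.
- lid_center (a point): Small white china lid of the set, 38 mm high, 0.06 kg: disc 58 mm across, with a round knob 20 mm across on top in the middle (full width from 24 to 35 mm up). Below the disc a tapered plug, 41 mm across, 8 high, enters the jug's mouth till the disc rests on its rim. Point: on its axis half-way up, 19 mm above the underside; z up.
- wide_lid_center (a point): Bystander: a wider white lid of the same form but 86 mm across, from some other pot; leave it where it is. The point is on its axis, 19 mm up; it is 38 mm high.
- salad_bowl_center (a point): Bystander: a wooden salad bowl, 148 mm across and 55 mm high; leave it where it is. The point is on its axis, 27.5 mm up.
- shaker_center (a point): Bystander: a dark wooden shaker with a steel cap, 42 mm across and 60 mm high; leave it where it is. The point is on its axis, 30 mm up.
There are look-alikes about, which are no part of the job. What is shaped like the part that bears jug_center but red is not meant.

How it is judged (in metres and radians):
On the way, in this order (a step that is already met when the one before it is completed fails the run):
1. The teapot stands in the well of the under-plate, released (horizontal distance between teapot_center and underplate below 0.012 m and z of teapot_center in the frame of underplate between 0.049 and 0.055 m and angle between teapot_center's own z axis and vertical below 0.08 rad and contact force between teapot and the fingers below 0.05 N and linear speed of teapot below 0.02 m/s), for 0.2 s.
2. The sugar bowl is seated in the teapot's mouth, released (horizontal distance between teapot_center and underplate below 0.012 m and z of teapot_center in the frame of underplate between 0.049 and 0.055 m and angle between each of teapot_center, sugar_bowl_center's own z axis and vertical below 0.08 rad and horizontal distance between sugar_bowl_center and teapot_center below 0.008 m and z of sugar_bowl_center in the frame of teapot_center between 0.065 and 0.071 m and contact force between sugar_bowl and the fingers below 0.05 N and linear speed of sugar_bowl below 0.02 m/s), for 0.2 s.
3. The jug is seated in the sugar bowl's mouth, released (horizontal distance between teapot_center and underplate below 0.012 m and z of teapot_center in the frame of underplate between 0.049 and 0.055 m and angle between each of teapot_center, sugar_bowl_center, jug_center's own z axis and vertical below 0.08 rad and horizontal distance between sugar_bowl_center and teapot_center below 0.008 m and z of sugar_bowl_center in the frame of teapot_center between 0.065 and 0.071 m and horizontal distance between jug_center and sugar_bowl_center below 0.008 m and z of jug_center in the frame of sugar_bowl_center between 0.052 and 0.058 m and contact force between jug and the fingers below 0.05 N and linear speed of jug below 0.02 m/s), for 0.2 s.
4. The small lid is seated on the jug, released (horizontal distance between teapot_center and underplate below 0.012 m and z of teapot_center in the frame of underplate between 0.049 and 0.055 m and angle between each of teapot_center, sugar_bowl_center, jug_center, lid_center's own z axis and vertical below 0.08 rad and horizontal distance between sugar_bowl_center and teapot_center below 0.008 m and z of sugar_bowl_center in the frame of teapot_center between 0.065 and 0.071 m and horizontal distance between jug_center and sugar_bowl_center below 0.008 m and z of jug_center in the frame of sugar_bowl_center between 0.052 and 0.058 m and horizontal distance between lid_center and jug_center below 0.008 m and z of lid_center in the frame of jug_center between 0.041 and 0.047 m and contact force between lid and the fingers below 0.05 N and linear speed of lid below 0.02 m/s), for 0.2 s.
At the end, for the whole second after the job is handed in: Teapot on the under-plate, within 12 mm of its centre; sugar bowl, jug and small lid each within 8 mm of the axis of the piece below and 3 mm of fully seated; all upright (0.08 rad), released, at rest; wide lid, salad bowl and shaker within 30 mm of their starts (all of step 4 and contact force between each of teapot, sugar_bowl, jug and the fingers below 0.05 N and linear speed of each of teapot, sugar_bowl, jug below 0.02 m/s and distance of each of wide_lid_center, salad_bowl_center, shaker_center from where it was at the start of the episode below 0.03 m); the robot touches nothing.
It fails at once if a piece of the set is dropped (falls freely faster than 0.6 m/s, a drop of about 18 mm) ((linear speed of teapot above 0.6 m/s and contact force between teapot and the fingers below 0.01 N and contact force between teapot and anything else below 0.01 N) or (linear speed of sugar_bowl above 0.6 m/s and contact force between sugar_bowl and the fingers below 0.01 N and contact force between sugar_bowl and anything else below 0.01 N) or (linear speed of jug above 0.6 m/s and contact force between jug and the fingers below 0.01 N and contact force between jug and anything else below 0.01 N) or (linear speed of lid above 0.6 m/s and contact force between lid and the fingers below 0.01 N and contact force between lid and anything else below 0.01 N)).
It fails at once if a bystander (wide lid, salad bowl or shaker) is moved by more than 30 mm (distance of any of wide_lid_center, salad_bowl_center, shaker_center from where it was at the start of the episode above 0.03 m).
It also fails if it takes over 125 s, if anything falls off the work surface, if the arm or the gripper's body presses on something with over 40 N, if the wrist force passes 120 N, or if a joint passes its speed limit or range.

## Working session

There is one attempt and no reset: what is moved stays moved. The work goes in short steps, Python scripts to look and compute and a tool call to move; the robot and the scene stay as the last step left them, time stands still between calls to the robot, and variables do not carry over. Pictures are saved under pics/ and viewed, and the job is handed in when it is done.

Besides the shell and the picture viewer there is one more tool, called as name(argument=value, ...) on one line, values as JSON. arm_command: Moves the arm, as the interface text tells. Shift numbers are shares of 0.02 m and turn numbers shares of 0.08 rad, none past 1 either way. Its arguments: {"type":"object","properties":{"plan":{"type":"array","items":{"type":"object","properties":{"dx":{"type":"number"},"dy":{"type":"number"},"dz":{"type":"number"},"wx":{"type":"number"},"wy":{"type":"number"},"wz":{"type":"number"}}}},"fingers":{"type":"number"},"force":{"type":"number"}},"required":["plan"]}

```bash
ls; mkdir -p pics; python3 - <<'E'
from plant import r
import cv2
print(r.get_state())
for n in ("scene","top","wrist"):
    p,d=r.capture(n); cv2.imwrite(f"pics/{n}0.png",p[:,:,::-1]); print(n,r.camera_model(n))
    import numpy as np; np.save(f"/tmp/{n}0.npy",d)
E
```

```text
pics
{'time_s': 0.0, 'joints': array([-5.86649768e+01,  2.05909316e+01,  6.33724211e-01, -2.13543663e-02,
       -7.01361549e+01, -1.65082652e+01]), 'qd': array([-0.0737853 ,  0.04038898,  0.01387223,  0.02093582, -0.06889036,
        0.0340657 ]), 'joint_torque': array([-6.95468661e-04, -5.82728970e+01,  2.93055063e+01,  6.99737549e+00,
        6.85686129e-03, -1.92866296e-04]), 'tcp_pos': array([ 0.17260475, -0.65206384,  0.2366241 ]), 'eef_rot': array([ 94.37507475,  89.90450316, 109.19456056]), 'contact_force': array([-0.13596674, -0.39146714,  0.39864182]), 'moment': array([-0.05522674, -0.04374106, -0.00263483]), 'gripper_width': 0.08790056805215957}
scene {'vertical_fov': 54.11204880297878, 'cx': 252.09903984656017, 'cy': 190.22084073204152, 'R': array([[ 0.34284633,  0.93907525,  0.02437364],
       [ 0.58159743, -0.19181663, -0.7905383 ],
       [-0.73769968,  0.2852088 , -0.61192738]]), 't': array([-0.19947562, -0.25704023,  1.44392374])}
top {'vertical_fov': 53.306339398322905, 'cx': 254.2961396597347, 'cy': 194.67178824797367, 'R': array([[ 0.00900392, -0.99995691, -0.00226175],
       [-0.99093626, -0.00861948, -0.13405608],
       [ 0.13403081,  0.00344828, -0.99097117]]), 't': array([0.00258607, 0.54040435, 1.0996334 ])}
wrist {'vertical_fov': 62.06594253955163, 'cx': 256.10503119071285, 'cy': 196.12513256840137, 'R': array([[-0.25526503,  0.96686868,  0.00217382],
       [ 0.92632196,  0.24391469,  0.28711191],
       [ 0.27706929,  0.07530329, -0.95789458]]), 't': array([ 0.67450737, -0.03622802,  0.3911735 ])}
```

View pics/scene0.png

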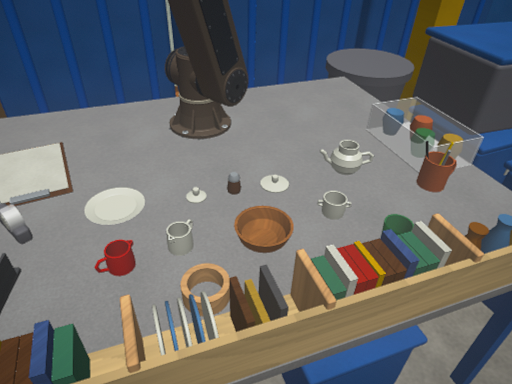

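View pics/top0.png

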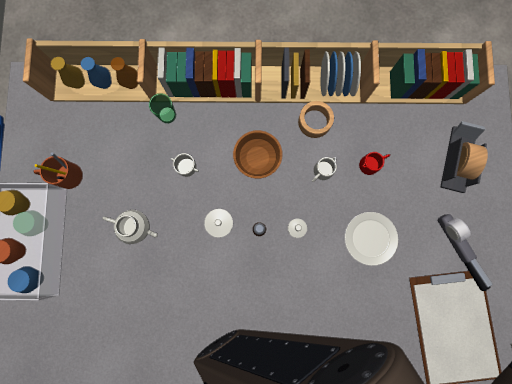

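View pics/wrist0.png

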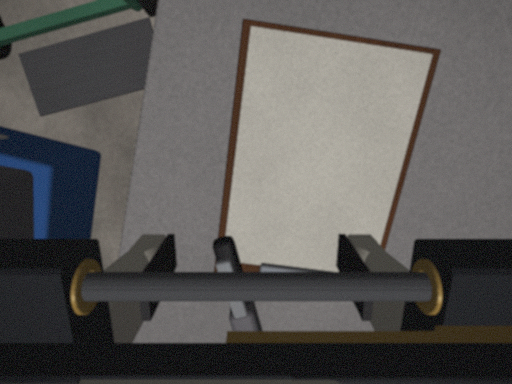

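The top picture shows these candidates:
- White jug (325,168); the red jug at (373,163) is not meant.
- Sugar bowl with two lugs (185,164).
- Teapot (131,227).
- Small lid (298,228); the wide lid is at (218,222).
- Plate (371,238).
- Shaker (259,229) and salad bowl (257,154).

Now I'll measure them.

```bash
cat > h.py <<'E'
from plant import r
import numpy as np, cv2
def f(m): return 192/np.tan(np.radians(m["vertical_fov"])/2)
def cloud(m,d):
    v,u=np.mgrid[:384,:512]; F=f(m)
    c=np.stack([(u-m["cx"])/F*d,(v-m["cy"])/F*d,d],-1)
    return (c-m["t"])@np.asarray(m["R"])
def ray(m,px,z):
    F=f(m); R=np.asarray(m["R"]); o=-R.T@m["t"]; k=R.T@np.array([(px[0]-m["cx"])/F,(px[1]-m["cy"])/F,1])
    return o+k*(z-o[2])/k[2]
def proj(m,X):
    c=np.asarray(m["R"])@X+m["t"]; return f(m)*c[:2]/c[2]+[m["cx"],m["cy"]]
def circ(P):
    A=np.c_[2*P[:,:2],np.ones(len(P))]; s=np.linalg.lstsq(A,(P[:,:2]**2).sum(1),rcond=None)[0]
    return s[:2],np.sqrt(s[2]+s[0]**2+s[1]**2)
E
python3 - <<'E'
from h import *
Z=dict(underplate=0,teapot_center=.046,sugar_bowl_center=.03,jug_center=.033,lid_center=.019,wide_lid_center=.019,salad_bowl_center=.0275,shaker_center=.03)
for cam in("top","scene"):
    m=r.camera_model(cam); p,d=r.capture(cam); P=cloud(m,d); img=p[:,:,::-1].copy()
    for n,z in Z.items():
        for s in r.spot_point(cam,n)[:3]:
            w=ray(m,s["centre"],z); print(cam,n,round(s["score"],2),np.round(s["centre"],1),np.round(w,4))
        for s in r.cut_out(cam,n)[:2]:
            q=P[s["mask"]&(d>0)]; q=q[q[:,2]<.15]
            if len(q)==0: continue
            zt=np.percentile(q[:,2],97); top=q[q[:,2]>zt-.006]
            c,R=circ(top)
            mid=(top[:,:2].max(0)+top[:,:2].min(0))/2
            print("   mask",round(s["score"],2),s["bbox"],"zmax %.3f"%zt,"fit",np.round(c,4),round(R,4),"mid",np.round(mid,4),"ext",np.round(np.ptp(q,axis=0),3))
print(r.get_state()["time_s"])
E
```

```text
top underplate 0.82 [370.8 239.3] [ 0.4125 -0.3451  0.    ]
top underplate 0.69 [132.7 225.7] [0.4471 0.3756 0.    ]
   mask 0.79 [344.7, 213.0, 51.9, 51.3] zmax 0.016 fit [ 0.4166 -0.3423] 0.0695 mid [ 0.4168 -0.3412] ext [0.156 0.161 0.022]
   mask 0.65 [253.2, 223.2, 11.7, 11.3] zmax 0.062 fit [ 0.4401 -0.0079] 0.0091 mid [ 0.4394 -0.0071] ext [0.04  0.036 0.065]
top teapot_center 0.64 [131.5 227.4] [0.4398 0.3641 0.046 ]
   mask 0.83 [106.6, 211.0, 51.0, 33.8] zmax 0.092 fit [0.4432 0.3665] 0.028 mid [0.4429 0.367 ] ext [0.1   0.179 0.101]
top sugar_bowl_center 0.95 [185.5 166.5] [0.6252 0.2158 0.03  ]
   mask 0.84 [172.1, 153.3, 24.3, 24.5] zmax 0.061 fit [0.6283 0.2165] 0.0296 mid [0.6273 0.2168] ext [0.061 0.08  0.064]
top jug_center 0.98 [323.3 169.3] [ 0.6195 -0.1992  0.033 ]
top jug_center 0.95 [371.6 160.6] [ 0.6475 -0.3451  0.033 ]
   mask 0.92 [359.4, 149.9, 28.4, 25.3] zmax 0.067 fit [ 0.6392 -0.3418] 0.0269 mid [ 0.6393 -0.3404] ext [0.064 0.087 0.075]
   mask 0.66 [311.2, 158.9, 26.9, 22.9] zmax 0.068 fit [ 0.6223 -0.2026] 0.0275 mid [ 0.6217 -0.2018] ext [0.081 0.081
[... 2136 characters left out ...]
wide_lid_center 0.39 [178.5 238.9] [ 0.6072 -0.2029  0.019 ]
   mask 0.87 [260.3, 175.1, 29.3, 16.3] zmax 0.036 fit [0.4603 0.1156] 0.0072 mid [0.4607 0.1151] ext [0.104 0.09  0.042]
scene salad_bowl_center 0.7 [263.4 235.3] [ 0.6704 -0.0032  0.0275]
   mask 0.88 [235.5, 206.4, 56.4, 46.8] zmax 0.055 fit [ 6.621e-01 -1.000e-04] 0.069 mid [0.661  0.0011] ext [0.211 0.177 0.061]
scene shaker_center 0.83 [233.9 180.1] [ 0.4306 -0.0026  0.03  ]
   mask 0.71 [226.2, 171.0, 16.0, 24.9] zmax 0.060 fit [ 0.4424 -0.0063] 0.0094 mid [ 0.4421 -0.006 ] ext [0.114 0.042 0.062]
   mask 0.38 [87.7, 190.0, 57.8, 34.2] zmax 0.013 fit [ 0.4159 -0.3405] 0.0681 mid [ 0.4177 -0.3396] ext [0.156 0.153 0.016]
1.85
```

```bash
cat >> h.py <<'E'
from scipy.spatial.transform import Rotation as Ro
def go(x,y,z,jaw=None,seg=None):
    """print shift (mm tool axes) and turn (rad tool axes) to get to pose; jaw = world angle deg of the jaw axis (mod 180)"""
    s=r.get_state(); R=Ro.from_euler("xyz",s["eef_rot"],degrees=True); M=R.as_matrix()
    cur=np.degrees(np.arctan2(M[1,1],M[0,1]))
    if jaw is None: jaw=cur
    j=cur+((jaw-cur+90)%180-90)
    a=np.radians(j); yv=np.array([np.cos(a),np.sin(a),0]); xv=np.array([0,0,-1.]); T=np.c_[xv,yv,np.cross(xv,yv)]
    dl=M.T@(np.array([x,y,z])-s["tcp_pos"]); w=(R.inv()*Ro.from_matrix(T)).as_rotvec()
    print("t %.2f tcp %s jaw %.1f J6 %.0f F %s width %.4f"%(s["time_s"],np.round(s["tcp_pos"],4),cur,s["joints"][5],np.round(s["contact_force"],1),s["gripper_width"]))
    print(" shares dx,dy,dz total:",np.round(dl/.02,2)," turn shares:",np.round(w/.08,2), "tool y,z:",np.round(M[:,1],2),np.round(M[:,2],2))
E
python3 - <<'E'
from h import *
b=dict(teapot_center=(.444,.367),sugar_bowl_center=(.629,.217),jug_center=(.623,-.203))
for cam in("top","scene"):
    m=r.camera_model(cam); d=np.load(f"/tmp/{cam}0.npy"); P=cloud(m,d)
    for n,c in b.items():
        q=P[(np.hypot(P[...,0]-c[0],P[...,1]-c[1])<.1)&(d>0)]; v=q[:,:2]-c; rr=np.hypot(*v.T)
        lo,hi,zl,zh={"t":(.062,.095,.03,.09),"s":(.037,.05,.025,.055),"j":(.038,.062,.02,.065)}[n[0]]
        k=(rr>lo)&(rr<hi)&(q[:,2]>zl)&(q[:,2]<zh); an=np.degrees(np.arctan2(v[k,1],v[k,0]))
        h=np.histogram(an,36,(-180,180))[0]
        print(cam,n,[(int(-180+10*i),int(x)) for i,x in enumerate(h) if x])
        D=an if n[0]=="j" else an*2; f_=np.exp(1j*np.radians(D)).mean(); print(np.degrees(np.angle(f_))/(1 if n[0]=="j" else 2))
    k=(P[...,2]>.003)&(P[...,2]<.03)&(np.hypot(P[...,0]-.416,P[...,1]+.341)<.09)&(d>0); q=P[k]
    an=np.degrees(np.arctan2(q[:,1]+.341,q[:,0]-.416)); rad=np.hypot(q[:,1]+.341,q[:,0]-.416)
    E=np.array([q[(an>=a)&(an<a+10)][np.argmax(rad[(an>=a)&(an<a+10)])] for a in range(-180,180,10)]); print("plate",circ(E))
go(.444,.367,.24,0)
p,d=r.capture("top"); cv2.imwrite("pics/crop1.png",np.hstack([cv2.resize(p[y-32:y+32,x-36:x+36,::-1],None,fx=3.6,fy=3.6,interpolation=cv2.INTER_CUBIC) for x,y in((131,227),(185,164),(325,168))]))
E
```

```text
top teapot_center [(-120, 6), (-110, 24), (60, 3), (70, 21)]
72.5775981891762
top sugar_bowl_center [(-120, 9), (60, 5), (70, 1)]
65.40612625702134
top jug_center [(-50, 1), (130, 22)]
135.38791889687695
plate (array([ 0.41601742, -0.34196944]), np.float64(0.08465795967459214))
scene teapot_center [(-110, 42), (-100, 2), (60, 12), (70, 37)]
73.36894453339352
scene sugar_bowl_center [(-120, 8), (-110, 4), (50, 1), (60, 15), (70, 1)]
66.70140701657888
scene jug_center [(120, 3), (130, 31)]
132.53614764475614
plate (array([ 0.41520113, -0.33969576]), np.float64(0.0791825801958479))
t 1.85 tcp [ 0.1727 -0.6525  0.2375] jaw 104.8 J6 -17 F [ 0.8 -0.6  0.3] width 0.0876
 shares dx,dy,dz total: [-0.12 45.81 26.16]  turn shares: [-16.4  -0.   -0. ] tool y,z: [-0.26  0.97  0.  ] [ 0.97  0.26 -0.  ]
```

View pics/crop1.png

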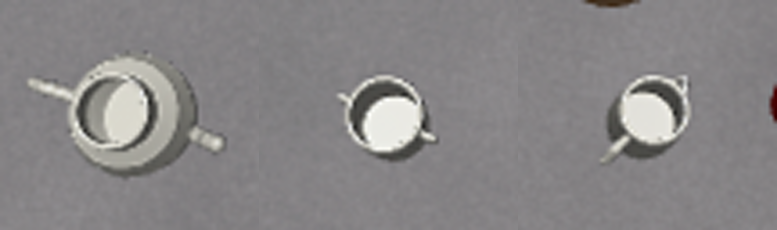

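arm_command(plan=[{"dy":0.58,"dz":1},{"dy":0.58,"dz":1},{"dy":0.58,"dz":1},{"dy":0.58,"dz":1},{"dy":0.58,"dz":1},{"dy":0.58,"dz":1},{"dy":0.58,"dz":1},{"dy":0.58,"dz":1},{"dy":0.58,"dz":1},{"dy":0.58,"dz":1},{"dy":0.58,"dz":1},{"dy":0.58,"dz":1},{"dy":0.58,"dz":1},{"dy":0.58,"dz":1},{"dy":0.58,"dz":1},{"dy":0.58,"dz":1},{"dy":0.58,"dz":1},{"dy":0.58,"dz":1},{"dy":0.58,"dz":1},{"dy":0.58,"dz":1}], fingers=-1, force=20)

```text
schema error: expected keys dx, dy, dz, wx, wy, wz
```

```bash
python3 -c "
from h import *
go(.444,.367,.24,163)"
```

```text
t 1.90 tcp [ 0.1727 -0.6525  0.2376] jaw 104.8 J6 -17 F [ 0.3 -0.7  0.5] width 0.0877
 shares dx,dy,dz total: [-0.12 45.81 26.16]  turn shares: [-12.69   0.     0.  ] tool y,z: [-0.26  0.97 -0.  ] [0.97 0.26 0.  ]
```

All six keys are required in each row.

arm_command(plan=[{"dx":0,"dy":0.58,"dz":1,"wx":0,"wy":0,"wz":0},{"dx":0,"dy":0.58,"dz":1,"wx":0,"wy":0,"wz":0},{"dx":0,"dy":0.58,"dz":1,"wx":0,"wy":0,"wz":0},{"dx":0,"dy":0.58,"dz":1,"wx":0,"wy":0,"wz":0},{"dx":0,"dy":0.58,"dz":1,"wx":0,"wy":0,"wz":0},{"dx":0,"dy":0.58,"dz":1,"wx":0,"wy":0,"wz":0},{"dx":0,"dy":0.58,"dz":1,"wx":0,"wy":0,"wz":0},{"dx":0,"dy":0.58,"dz":1,"wx":0,"wy":0,"wz":0},{"dx":0,"dy":0.58,"dz":1,"wx":0,"wy":0,"wz":0},{"dx":0,"dy":0.58,"dz":1,"wx":0,"wy":0,"wz":0},{"dx":0,"dy":0.58,"dz":1,"wx":0,"wy":0,"wz":0},{"dx":0,"dy":0.58,"dz":1,"wx":0,"wy":0,"wz":0},{"dx":0,"dy":0.58,"dz":1,"wx":0,"wy":0,"wz":0},{"dx":0,"dy":0.58,"dz":1,"wx":0,"wy":0,"wz":0},{"dx":0,"dy":0.58,"dz":1,"wx":0,"wy":0,"wz":0},{"dx":0,"dy":0.58,"dz":1,"wx":0,"wy":0,"wz":0}], fingers=-1, force=20)

```text
time_s: 3.23
tcp_pos: [0.443, -0.3826, 0.2379]
eef_rot: [-61.5, 89.9, -47.0]
contact_force: [0.5, -0.2, 0.0]
gripper_width: 0.0874
```

```bash
python3 -c "
from h import *
go(.444,.367,.24,163)"
```

```text
t 3.23 tcp [ 0.443  -0.3826  0.2379] jaw 104.4 J6 -54 F [ 0.5 -0.2  0. ] width 0.0874
 shares dx,dy,dz total: [-0.16 36.28  9.39]  turn shares: [-12.78  -0.     0.03] tool y,z: [-0.25  0.97 -0.  ] [0.97 0.25 0.  ]
```

arm_command(plan=[{"dx":0,"dy":1,"dz":0.32,"wx":0,"wy":0,"wz":0},{"dx":0,"dy":1,"dz":0.32,"wx":0,"wy":0,"wz":0},{"dx":0,"dy":1,"dz":0.32,"wx":0,"wy":0,"wz":0},{"dx":0,"dy":1,"dz":0.32,"wx":0,"wy":0,"wz":0},{"dx":0,"dy":1,"dz":0.32,"wx":0,"wy":0,"wz":0},{"dx":0,"dy":1,"dz":0.32,"wx":0,"wy":0,"wz":0},{"dx":0,"dy":1,"dz":0.32,"wx":0,"wy":0,"wz":0},{"dx":0,"dy":1,"dz":0.32,"wx":0,"wy":0,"wz":0},{"dx":0,"dy":1,"dz":0.32,"wx":0,"wy":0,"wz":0},{"dx":0,"dy":1,"dz":0.32,"wx":0,"wy":0,"wz":0},{"dx":0,"dy":1,"dz":0.32,"wx":0,"wy":0,"wz":0},{"dx":0,"dy":1,"dz":0.32,"wx":0,"wy":0,"wz":0},{"dx":0,"dy":1,"dz":0.32,"wx":0,"wy":0,"wz":0},{"dx":0,"dy":1,"dz":0.32,"wx":0,"wy":0,"wz":0},{"dx":0,"dy":1,"dz":0.32,"wx":0,"wy":0,"wz":0},{"dx":0,"dy":1,"dz":0.32,"wx":0,"wy":0,"wz":0},{"dx":0,"dy":1,"dz":0.32,"wx":0,"wy":0,"wz":0},{"dx":0,"dy":1,"dz":0.32,"wx":0,"wy":0,"wz":0}])

```text
time_s: 4.73
tcp_pos: [0.4672, 0.0131, 0.2399]
eef_rot: [-19.8, 89.5, -5.3]
contact_force: [0.8, 0.8, 0.7]
gripper_width: 0.0878
```

```bash
python3 -c "
from h import *
go(.444,.367,.24,163)"
```

```text
t 4.73 tcp [0.4672 0.0131 0.2399] jaw 104.5 J6 -102 F [0.8 0.8 0.7] width 0.0878
 shares dx,dy,dz total: [-0.03 17.42  3.31]  turn shares: [-12.76   0.08   0.09] tool y,z: [-0.25  0.97 -0.  ] [0.97 0.25 0.01]
```

```bash
cat >> h.py <<'E'
from scipy.linalg import logm
_go=go
def go(x,y,z,jaw=None):
    _go(x,y,z,jaw)
    s=r.get_state(); R=Ro.from_euler("xyz",s["eef_rot"],degrees=True); M=R.as_matrix()
    cur=np.degrees(np.arctan2(M[1,1],M[0,1]))
    if jaw is None: jaw=cur
    a=np.radians(cur+((jaw-cur+90)%180-90)); yv=np.array([np.cos(a),np.sin(a),0]); xv=np.array([0,0,-1.]); T=np.c_[xv,yv,np.cross(xv,yv)]
    A=np.eye(4);A[:3,:3]=M;A[:3,3]=s["tcp_pos"];B=np.eye(4);B[:3,:3]=T;B[:3,3]=[x,y,z]
    L=logm(np.linalg.inv(A)@B).real; v=L[:3,3]/.02; w=np.array([L[2,1],L[0,2],L[1,0]])/.08
    n=max(np.abs(np.r_[v,w]).max(),.01); N=int(np.ceil(n))
    print(" twist: rows",N,"each d",np.round(v/N,3),"w",np.round(w/N,3))
E
python3 -c "
from h import *
go(.444,.367,.2,163)"
```

```text
t 4.73 tcp [0.4672 0.0131 0.2399] jaw 104.5 J6 -102 F [0.8 0.8 0.7] width 0.0878
 shares dx,dy,dz total: [ 1.97 17.43  3.3 ]  turn shares: [-12.76   0.08   0.09] tool y,z: [-0.25  0.97 -0.  ] [0.97 0.25 0.01]
 twist: rows 15 each d [0.134 0.947 0.794] w [-0.85   0.005  0.006]
```

arm_command(plan=[{"dx":0.13,"dy":0.95,"dz":0.79,"wx":-0.85,"wy":0,"wz":0},{"dx":0.13,"dy":0.95,"dz":0.79,"wx":-0.85,"wy":0,"wz":0},{"dx":0.13,"dy":0.95,"dz":0.79,"wx":-0.85,"wy":0,"wz":0},{"dx":0.13,"dy":0.95,"dz":0.79,"wx":-0.85,"wy":0,"wz":0},{"dx":0.13,"dy":0.95,"dz":0.79,"wx":-0.85,"wy":0,"wz":0},{"dx":0.13,"dy":0.95,"dz":0.79,"wx":-0.85,"wy":0,"wz":0},{"dx":0.13,"dy":0.95,"dz":0.79,"wx":-0.85,"wy":0,"wz":0},{"dx":0.13,"dy":0.95,"dz":0.79,"wx":-0.85,"wy":0,"wz":0},{"dx":0.13,"dy":0.95,"dz":0.79,"wx":-0.85,"wy":0,"wz":0},{"dx":0.13,"dy":0.95,"dz":0.79,"wx":-0.85,"wy":0,"wz":0},{"dx":0.13,"dy":0.95,"dz":0.79,"wx":-0.85,"wy":0,"wz":0},{"dx":0.13,"dy":0.95,"dz":0.79,"wx":-0.85,"wy":0,"wz":0},{"dx":0.13,"dy":0.95,"dz":0.79,"wx":-0.85,"wy":0,"wz":0},{"dx":0,"dy":0,"dz":0,"wx":0,"wy":0,"wz":0}])

```text
time_s: 5.9
tcp_pos: [0.4722, 0.3428, 0.2077]
eef_rot: [-57.3, 89.0, 10.5]
contact_force: [-0.7, -0.7, 0.6]
gripper_width: 0.0878
```

```bash
python3 -c "
from h import *
go(.444,.367,.2,163)"
```

```text
t 5.90 tcp [0.4722 0.3428 0.2077] jaw 157.9 J6 -78 F [-0.7 -0.7  0.6] width 0.0878
 shares dx,dy,dz total: [0.37 1.77 0.58]  turn shares: [-1.12  0.11  0.18] tool y,z: [-0.93  0.38 -0.01] [0.38 0.93 0.01]
 twist: rows 2 each d [0.188 0.869 0.332] w [-0.56   0.053  0.091]
```

Finish the approach, then take a wrist look to refine the collar position.

arm_command(plan=[{"dx":0.19,"dy":0.87,"dz":0.33,"wx":-0.56,"wy":0.05,"wz":0.09},{"dx":0.19,"dy":0.85,"dz":0.32,"wx":-0.56,"wy":0.05,"wz":0.09},{"dx":0,"dy":0,"dz":0,"wx":0,"wy":0,"wz":0}])

```text
time_s: 6.15
tcp_pos: [0.4435, 0.3693, 0.1995]
eef_rot: [52.0, 90.0, 125.3]
contact_force: [-0.3, 0.2, -0.5]
gripper_width: 0.0877
```

```bash
cat >> h.py <<'E'
def ring(cam,c,zlo,zhi,rad=.045,name=None):
    """fit circle on the outer edge of a rim: points of the cloud near c with z in range"""
    m=r.camera_model(cam); p,d=r.capture(cam); P=cloud(m,d)
    q=P[(np.hypot(P[...,0]-c[0],P[...,1]-c[1])<rad)&(P[...,2]>zlo)&(P[...,2]<zhi)&(d>0)]
    if name: cv2.imwrite(f"pics/{name}.png",p[:,:,::-1])
    if len(q)<5: print(cam,"few",len(q)); return
    k,R=circ(q); v=q[:,:2]-k; an=np.degrees(np.arctan2(v[:,1],v[:,0]))
    mid=(q[:,:2].max(0)+q[:,:2].min(0))/2
    print(cam,"n",len(q),"fit",np.round(k,4),"R %.4f"%R,"mid",np.round(mid,4),"half",np.round(np.ptp(q[:,:2],axis=0)/2,4),"z med %.4f max %.4f"%(np.median(q[:,2]),q[:,2].max()),"cover",int((np.histogram(an,12,(-180,180))[0]>0).sum()),"/12")
    return q
E
python3 -c "
from h import *
go(.444,.367,.083,163)
ring('wrist',(.444,.367),.086,.1,.04,'w1')
ring('top',(.444,.367),.086,.1,.04)
ring('scene',(.444,.367),.086,.1,.04,'s1')"
```

```text
t 6.15 tcp [0.4435 0.3693 0.1995] jaw 163.3 J6 -76 F [-0.3  0.2 -0.5] width 0.0877
 shares dx,dy,dz total: [ 5.82 -0.06 -0.1 ]  turn shares: [ 0.06  0.   -0.  ] tool y,z: [-0.96  0.29  0.  ] [0.29 0.96 0.  ]
 twist: rows 6 each d [ 0.971 -0.009 -0.017] w [ 0.011  0.    -0.   ]
wrist n 1137 fit [0.4424 0.3677] R 0.0277 mid [0.4425 0.3682] half [0.0297 0.0299] z med 0.0914 max 0.0939 cover 12 /12
top n 109 fit [0.4432 0.3664] R 0.0280 mid [0.443  0.3663] half [0.0294 0.0305] z med 0.0910 max 0.0971 cover 12 /12
scene n 89 fit [0.4446 0.368 ] R 0.0276 mid [0.4438 0.3675] half [0.0303 0.0297] z med 0.0898 max 0.0932 cover 12 /12
```

View pics/w1.png

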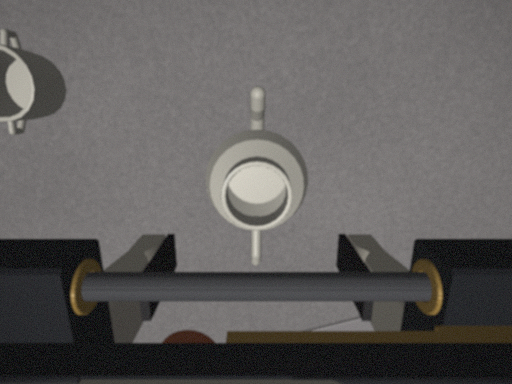

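The wrist picture shows the collar at (257,195), with the spout (258,95) and handle (256,250) square to the jaws. All three cameras agree within 2 mm. Going down.

arm_command(plan=[{"dx":1,"dy":0,"dz":-0.09,"wx":0.06,"wy":0,"wz":0},{"dx":1,"dy":0,"dz":0,"wx":0,"wy":0,"wz":0},{"dx":1,"dy":0,"dz":0,"wx":0,"wy":0,"wz":0},{"dx":1,"dy":0,"dz":0,"wx":0,"wy":0,"wz":0},{"dx":0.9,"dy":0,"dz":0,"wx":0,"wy":0,"wz":0},{"dx":0.4,"dy":0,"dz":0,"wx":0,"wy":0,"wz":0},{"dx":0,"dy":0,"dz":0,"wx":0,"wy":0,"wz":0}])

```text
time_s: 6.88
tcp_pos: [0.4511, 0.3634, 0.095]
eef_rot: [-31.7, 89.4, 40.4]
contact_force: [-0.5, 0.1, 0.9]
gripper_width: 0.0873
```

```bash
python3 -c "
from h import *
go(.443,.3675,.084,163)"
```

```text
t 6.88 tcp [0.4511 0.3634 0.095 ] jaw 162.1 J6 -76 F [-0.5  0.1  0.9] width 0.0873
 shares dx,dy,dz total: [0.55 0.45 0.07]  turn shares: [-0.2   0.12  0.07] tool y,z: [-0.95  0.31 -0.01] [0.31 0.95 0.01]
 twist: rows 1 each d [0.549 0.447 0.071] w [-0.196  0.116  0.073]
```

arm_command(plan=[{"dx":0.1,"dy":0.4,"dz":0.06,"wx":-0.2,"wy":0.12,"wz":0.07},{"dx":0.1,"dy":0,"dz":0,"wx":0,"wy":0,"wz":0},{"dx":0,"dy":0,"dz":0,"wx":0,"wy":0,"wz":0}])

```text
time_s: 7.13
tcp_pos: [0.4447, 0.3672, 0.0927]
eef_rot: [-74.5, 90.0, -1.5]
contact_force: [0.7, 0.1, -0.1]
gripper_width: 0.0872
```

```bash
python3 -c "
from h import *
go(.443,.3675,.084,163)"
```

```text
t 7.13 tcp [0.4447 0.3672 0.0927] jaw 163.0 J6 -76 F [ 0.7  0.1 -0.1] width 0.0872
 shares dx,dy,dz total: [ 0.43  0.09 -0.01]  turn shares: [-0.    0.    0.01] tool y,z: [-0.96  0.29 -0.  ] [0.29 0.96 0.  ]
 twist: rows 1 each d [ 0.434  0.088 -0.01 ] w [-0.002  0.003  0.009]
```

arm_command(plan=[{"dx":0.25,"dy":0.09,"dz":0,"wx":0,"wy":0,"wz":0.01},{"dx":0.22,"dy":0,"dz":0,"wx":0,"wy":0,"wz":0},{"dx":0,"dy":0,"dz":0,"wx":0,"wy":0,"wz":0}])

```text
time_s: 7.38
tcp_pos: [0.4436, 0.3694, 0.0849]
eef_rot: [-14.7, 89.7, 58.3]
contact_force: [-0.1, -0.4, 0.4]
gripper_width: 0.0877
```

```bash
python3 -c "
from h import *
go(.443,.3675,.084,163)"
```

```text
t 7.38 tcp [0.4436 0.3694 0.0849] jaw 163.0 J6 -76 F [-0.1 -0.4  0.4] width 0.0877
 shares dx,dy,dz total: [ 0.05  0.   -0.1 ]  turn shares: [0.01 0.06 0.01] tool y,z: [-0.96  0.29 -0.  ] [0.29 0.96 0.  ]
 twist: rows 1 each d [ 0.046  0.    -0.098] w [0.007 0.057 0.015]
```

arm_command(plan=[{"dx":0.03,"dy":0,"dz":-0.09,"wx":0,"wy":0.05,"wz":0},{"dx":0,"dy":0,"dz":0,"wx":0,"wy":0,"wz":0},{"dx":0,"dy":0,"dz":0,"wx":0,"wy":0,"wz":0},{"dx":0,"dy":0,"dz":0,"wx":0,"wy":0,"wz":0},{"dx":0,"dy":0,"dz":0,"wx":0,"wy":0,"wz":0},{"dx":0,"dy":0,"dz":0,"wx":0,"wy":0,"wz":0}], fingers=1, force=25)

```text
time_s: 7.88
tcp_pos: [0.443, 0.3677, 0.0848]
eef_rot: [-61.8, 89.9, 11.3]
contact_force: [0.1, 0.5, -1.0]
gripper_width: 0.0588
```

```bash
python3 -c "
from h import *
go(.443,.3675,.084,163)"
```

```text
t 7.88 tcp [0.443  0.3677 0.0848] jaw 163.1 J6 -76 F [ 0.1  0.5 -1. ] width 0.0588
 shares dx,dy,dz total: [ 0.04 -0.   -0.01]  turn shares: [0.01 0.01 0.02] tool y,z: [-0.96  0.29 -0.  ] [0.29 0.96 0.  ]
 twist: rows 1 each d [ 0.039 -0.001 -0.011] w [0.011 0.01  0.019]
```

arm_command(plan=[{"dx":-0.4,"dy":0,"dz":0,"wx":0,"wy":0,"wz":0},{"dx":-0.8,"dy":0,"dz":0,"wx":0,"wy":0,"wz":0},{"dx":-1,"dy":0,"dz":0,"wx":0,"wy":0,"wz":0},{"dx":-1,"dy":0,"dz":0,"wx":0,"wy":0,"wz":0},{"dx":-1,"dy":0,"dz":0,"wx":0,"wy":0,"wz":0},{"dx":-0.8,"dy":0,"dz":0,"wx":0,"wy":0,"wz":0},{"dx":-0.4,"dy":0,"dz":0,"wx":0,"wy":0,"wz":0}])

```text
time_s: 8.47
tcp_pos: [0.4398, 0.3637, 0.194]
eef_rot: [160.6, 89.3, -126.5]
contact_force: [0.9, 0.2, -3.1]
gripper_width: 0.0587
```

```bash
python3 -c "
from h import *
go(.47,.0,.2,163)
p,d=r.capture('scene'); cv2.imwrite('pics/s2.png',p[:,:,::-1])"
```

```text
t 8.47 tcp [0.4398 0.3637 0.194 ] jaw 162.9 J6 -76 F [ 0.9  0.2 -3.1] width 0.0587
 shares dx,dy,dz total: [ -0.13  -6.78 -16.94]  turn shares: [-0.02 -0.14 -0.05] tool y,z: [-0.96  0.29  0.  ] [ 0.29  0.96 -0.01]
 twist: rows 17 each d [-0.013 -0.398 -0.997] w [-0.001 -0.009 -0.003]
```

View pics/s2.png

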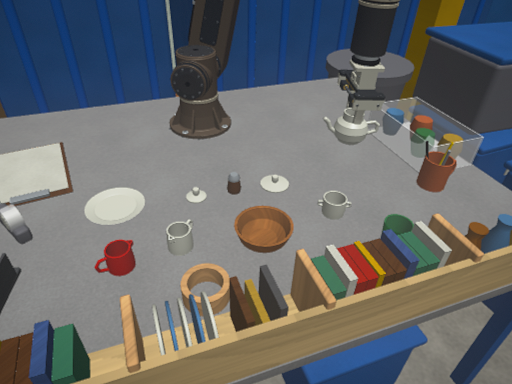

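The teapot is lifted (352,125), and the force reads −3.1 N, which is its weight. Carrying it across.

arm_command(plan=[{"dx":-0.05,"dy":-0.2,"dz":-0.5,"wx":0,"wy":-0.1,"wz":0},{"dx":-0.05,"dy":-0.4,"dz":-1,"wx":0,"wy":0,"wz":0},{"dx":0,"dy":-0.4,"dz":-1,"wx":0,"wy":0,"wz":0},{"dx":0,"dy":-0.4,"dz":-1,"wx":0,"wy":0,"wz":0},{"dx":0,"dy":-0.4,"dz":-1,"wx":0,"wy":0,"wz":0},{"dx":0,"dy":-0.4,"dz":-1,"wx":0,"wy":0,"wz":0},{"dx":0,"dy":-0.4,"dz":-1,"wx":0,"wy":0,"wz":0},{"dx":0,"dy":-0.4,"dz":-1,"wx":0,"wy":0,"wz":0},{"dx":0,"dy":-0.4,"dz":-1,"wx":0,"wy":0,"wz":0},{"dx":0,"dy":-0.4,"dz":-1,"wx":0,"wy":0,"wz":0},{"dx":0,"dy":-0.4,"dz":-1,"wx":0,"wy":0,"wz":0},{"dx":0,"dy":-0.4,"dz":-1,"wx":0,"wy":0,"wz":0},{"dx":0,"dy":-0.4,"dz":-1,"wx":0,"wy":0,"wz":0},{"dx":0,"dy":-0.4,"dz":-1,"wx":0,"wy":0,"wz":0},{"dx":0,"dy":-0.4,"dz":-1,"wx":0,"wy":0,"wz":0},{"dx":0,"dy":-0.3,"dz":-1,"wx":0,"wy":0,"wz":0}])

```text
time_s: 9.85
tcp_pos: [0.4504, -0.0002, 0.1833]
eef_rot: [131.1, 88.3, -156.0]
contact_force: [1.0, 0.7, -3.1]
gripper_width: 0.0586
```

```bash
python3 -c "
from h import *
go(.416,-.341,.2,163)"
```

```text
t 9.85 tcp [ 4.504e-01 -2.000e-04  1.833e-01] jaw 162.8 J6 -42 F [ 1.   0.7 -3.1] width 0.0586
 shares dx,dy,dz total: [ -0.59  -3.37 -16.8 ]  turn shares: [-0.03 -0.24 -0.27] tool y,z: [-0.96  0.3   0.02] [ 0.29  0.96 -0.02]
 twist: rows 17 each d [-0.042 -0.197 -0.988] w [-0.002 -0.014 -0.016]
```

arm_command(plan=[{"dx":-0.1,"dy":-0.25,"dz":-1,"wx":0,"wy":-0.1,"wz":-0.1},{"dx":-0.1,"dy":-0.25,"dz":-1,"wx":0,"wy":-0.1,"wz":-0.1},{"dx":-0.1,"dy":-0.25,"dz":-1,"wx":0,"wy":0,"wz":-0.05},{"dx":-0.1,"dy":-0.25,"dz":-1,"wx":0,"wy":0,"wz":0},{"dx":-0.05,"dy":-0.2,"dz":-1,"wx":0,"wy":0,"wz":0},{"dx":-0.05,"dy":-0.2,"dz":-1,"wx":0,"wy":0,"wz":0},{"dx":-0.05,"dy":-0.2,"dz":-1,"wx":0,"wy":0,"wz":0},{"dx":-0.05,"dy":-0.2,"dz":-1,"wx":0,"wy":0,"wz":0},{"dx":-0.05,"dy":-0.2,"dz":-1,"wx":0,"wy":0,"wz":0},{"dx":-0.05,"dy":-0.2,"dz":-1,"wx":0,"wy":0,"wz":0},{"dx":-0.05,"dy":-0.2,"dz":-1,"wx":0,"wy":0,"wz":0},{"dx":-0.05,"dy":-0.2,"dz":-1,"wx":0,"wy":0,"wz":0},{"dx":-0.05,"dy":-0.2,"dz":-0.8,"wx":0,"wy":0,"wz":0},{"dx":0,"dy":-0.1,"dz":-0.4,"wx":0,"wy":0,"wz":0},{"dx":0,"dy":0,"dz":0,"wx":0,"wy":0,"wz":0}])

```text
time_s: 11.1
tcp_pos: [0.3968, -0.294, 0.1867]
eef_rot: [103.4, 88.3, 175.5]
contact_force: [0.4, -0.9, -3.0]
gripper_width: 0.0588
```

```bash
python3 -c "
from h import *
go(.416,-.341,.13,163)"
```

```text
t 11.10 tcp [ 0.3968 -0.294   0.1867] jaw 162.1 J6 -5 F [ 0.4 -0.9 -3. ] width 0.0588
 shares dx,dy,dz total: [ 2.8  -1.72 -1.92]  turn shares: [-0.2  -0.08 -0.36] tool y,z: [-0.95  0.31  0.03] [ 0.31  0.95 -0.01]
 twist: rows 3 each d [ 0.939 -0.554 -0.648] w [-0.065 -0.028 -0.12 ]
```

arm_command(plan=[{"dx":0.5,"dy":-0.6,"dz":-0.65,"wx":-0.07,"wy":-0.03,"wz":-0.12},{"dx":0.7,"dy":-0.6,"dz":-0.65,"wx":-0.07,"wy":-0.03,"wz":-0.12},{"dx":0.7,"dy":-0.5,"dz":-0.6,"wx":-0.06,"wy":-0.03,"wz":-0.12},{"dx":0.4,"dy":0,"dz":0,"wx":0,"wy":0,"wz":0},{"dx":0,"dy":0,"dz":0,"wx":0,"wy":0,"wz":0},{"dx":0,"dy":0,"dz":0,"wx":0,"wy":0,"wz":0}])

```text
time_s: 11.6
tcp_pos: [0.4118, -0.34, 0.1354]
eef_rot: [56.2, 89.7, 129.1]
contact_force: [0.5, 0.3, -3.2]
gripper_width: 0.0587
```

```bash
python3 -c "
from h import *
go(.416,-.341,.094,163)
p,d=r.capture('wrist'); cv2.imwrite('pics/w2.png',p[:,:,::-1])
p,d=r.capture('top'); cv2.imwrite('pics/t2.png',p[:,:,::-1])"
```

```text
t 11.60 tcp [ 0.4118 -0.34    0.1354] jaw 162.9 J6 2 F [ 0.5  0.3 -3.2] width 0.0587
 shares dx,dy,dz total: [ 2.07 -0.22  0.01]  turn shares: [-0.03  0.04 -0.06] tool y,z: [-0.96  0.29  0.  ] [0.29 0.96 0.  ]
 twist: rows 3 each d [ 0.69  -0.073  0.003] w [-0.009  0.013 -0.019]
```

View pics/w2.png

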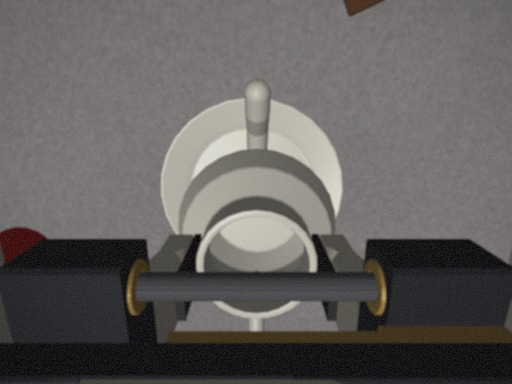

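arm_command(plan=[{"dx":0.5,"dy":-0.2,"dz":0,"wx":0,"wy":0,"wz":-0.05},{"dx":0.5,"dy":0,"dz":0,"wx":0,"wy":0,"wz":0},{"dx":0.4,"dy":0,"dz":0,"wx":0,"wy":0,"wz":0},{"dx":0.3,"dy":0,"dz":0,"wx":0,"wy":0,"wz":0},{"dx":0,"dy":0,"dz":0,"wx":0,"wy":0,"wz":0}])

```text
time_s: 12.12
tcp_pos: [0.4175, -0.3393, 0.1036]
eef_rot: [-67.0, 89.6, 6.1]
contact_force: [-0.6, 1.0, -2.5]
gripper_width: 0.0587
```

```bash
python3 -c "
from h import *
go(.416,-.341,.091,163)"
```

```text
t 12.12 tcp [ 0.4175 -0.3393  0.1036] jaw 163.1 J6 2 F [-0.6  1.  -2.5] width 0.0587
 shares dx,dy,dz total: [ 0.63  0.05 -0.1 ]  turn shares: [0.02 0.03 0.08] tool y,z: [-0.96  0.29 -0.01] [0.29 0.96 0.  ]
 twist: rows 1 each d [ 0.628  0.047 -0.104] w [0.017 0.032 0.075]
```

arm_command(plan=[{"dx":0.2,"dy":0.05,"dz":-0.1,"wx":0,"wy":0.03,"wz":0.07},{"dx":0.2,"dy":0,"dz":0,"wx":0,"wy":0,"wz":0},{"dx":0.1,"dy":0,"dz":0,"wx":0,"wy":0,"wz":0},{"dx":0,"dy":0,"dz":0,"wx":0,"wy":0,"wz":0}])

```text
time_s: 12.45
tcp_pos: [0.4158, -0.341, 0.0929]
eef_rot: [138.3, 90.0, -148.6]
contact_force: [-0.2, 0.5, -3.8]
gripper_width: 0.0584
```

```bash
python3 -c "
from h import *
go(.416,-.341,.0905,163)"
```

```text
t 12.45 tcp [ 0.4158 -0.341   0.0929] jaw 163.1 J6 2 F [-0.2  0.5 -3.8] width 0.0584
 shares dx,dy,dz total: [ 0.12 -0.01  0.  ]  turn shares: [ 0.02 -0.   -0.  ] tool y,z: [-0.96  0.29  0.  ] [ 0.29  0.96 -0.  ]
 twist: rows 1 each d [ 0.122 -0.009  0.   ] w [ 0.024 -0.005 -0.004]
```

arm_command(plan=[{"dx":0.07,"dy":0,"dz":0,"wx":0,"wy":0,"wz":0},{"dx":0.06,"dy":0,"dz":0,"wx":0,"wy":0,"wz":0},{"dx":0,"dy":0,"dz":0,"wx":0,"wy":0,"wz":0}])

```text
time_s: 12.7
tcp_pos: [0.4161, -0.3413, 0.091]
eef_rot: [-161.2, 89.9, -88.0]
contact_force: [0.5, 0.4, -3.4]
gripper_width: 0.0587
```

```bash
python3 -c "
from h import *
go(.416,-.341,.0905,163)"
```

```text
t 12.70 tcp [ 0.4161 -0.3413  0.091 ] jaw 163.1 J6 2 F [ 0.5  0.4 -3.4] width 0.0587
 shares dx,dy,dz total: [0.03 0.01 0.01]  turn shares: [ 0.03 -0.01  0.  ] tool y,z: [-0.96  0.29 -0.  ] [ 0.29  0.96 -0.  ]
 twist: rows 1 each d [0.025 0.01  0.014] w [ 0.027 -0.011  0.004]
```

arm_command(plan=[{"dx":0.08,"dy":0,"dz":0,"wx":0,"wy":0,"wz":0},{"dx":0.05,"dy":0,"dz":0,"wx":0,"wy":0,"wz":0}])

```text
time_s: 12.87
tcp_pos: [0.4163, -0.3417, 0.0908]
eef_rot: [-143.1, 89.9, -69.9]
contact_force: [-2.4, 3.0, 6.0]
gripper_width: 0.0587
```

arm_command(plan=[{"dx":0,"dy":0,"dz":0,"wx":0,"wy":0,"wz":0},{"dx":0,"dy":0,"dz":0,"wx":0,"wy":0,"wz":0},{"dx":0,"dy":0,"dz":0,"wx":0,"wy":0,"wz":0},{"dx":0,"dy":0,"dz":0,"wx":0,"wy":0,"wz":0}], fingers=-1)

```text
time_s: 13.2
tcp_pos: [0.4181, -0.3426, 0.0926]
eef_rot: [-113.5, 89.6, -40.3]
contact_force: [0.3, -0.1, 0.1]
gripper_width: 0.0795
```

arm_command(plan=[{"dx":-0.5,"dy":0,"dz":0,"wx":0,"wy":0,"wz":0},{"dx":-1,"dy":0,"dz":0,"wx":0,"wy":0,"wz":0},{"dx":-1,"dy":0,"dz":0,"wx":0,"wy":0,"wz":0},{"dx":-1,"dy":0,"dz":0,"wx":0,"wy":0,"wz":0},{"dx":-1,"dy":0,"dz":0,"wx":0,"wy":0,"wz":0},{"dx":-1,"dy":0,"dz":0,"wx":0,"wy":0,"wz":0},{"dx":-1,"dy":0,"dz":0,"wx":0,"wy":0,"wz":0}])

```text
time_s: 13.78
tcp_pos: [0.4152, -0.3414, 0.2273]
eef_rot: [140.6, 89.8, -146.2]
contact_force: [0.6, 0.1, 0.5]
gripper_width: 0.0876
```

```bash
python3 -c "
from h import *
go(.629,.217,.2,156)
c=(.416,-.341)
ring('wrist',c,.09,.104,.04,'w3')
ring('top',c,.09,.104,.04)
ring('scene',c,.09,.104,.04,'s3')"
```

```text
t 13.78 tcp [ 0.4152 -0.3414  0.2273] jaw 163.2 J6 2 F [0.6 0.1 0.5] width 0.0876
 shares dx,dy,dz total: [ 1.29 -2.16 29.82]  turn shares: [ 1.57 -0.03 -0.02] tool y,z: [-0.96  0.29  0.  ] [ 0.29  0.96 -0.  ]
 twist: rows 30 each d [ 0.044 -0.01   0.997] w [ 0.052 -0.001 -0.001]
wrist n 1022 fit [ 0.4157 -0.3415] R 0.0277 mid [ 0.4159 -0.341 ] half [0.0297 0.0297] z med 0.0974 max 0.1000 cover 12 /12
top few 0
scene n 153 fit [ 0.4184 -0.3398] R 0.0278 mid [ 0.4177 -0.34  ] half [0.0306 0.0295] z med 0.0951 max 0.0998 cover 12 /12
```

View pics/w3.png

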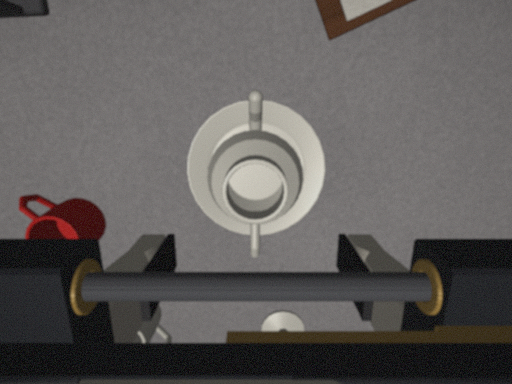

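View pics/s3.png

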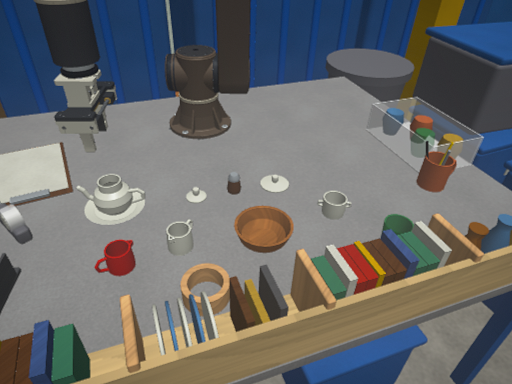

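The teapot is seated: the collar rim is at z 0.097, about 0–3 mm off the plate centre. Now the sugar bowl.

arm_command(plan=[{"dx":0,"dy":0,"dz":1,"wx":0.05,"wy":0,"wz":0},{"dx":0,"dy":0,"dz":1,"wx":0.05,"wy":0,"wz":0},{"dx":0,"dy":0,"dz":1,"wx":0.05,"wy":0,"wz":0},{"dx":0,"dy":0,"dz":1,"wx":0.05,"wy":0,"wz":0},{"dx":0,"dy":0,"dz":1,"wx":0.05,"wy":0,"wz":0},{"dx":0,"dy":0,"dz":1,"wx":0.05,"wy":0,"wz":0},{"dx":0,"dy":0,"dz":1,"wx":0.05,"wy":0,"wz":0},{"dx":0,"dy":0,"dz":1,"wx":0.05,"wy":0,"wz":0},{"dx":0,"dy":0,"dz":1,"wx":0.05,"wy":0,"wz":0},{"dx":0,"dy":0,"dz":1,"wx":0.05,"wy":0,"wz":0},{"dx":0,"dy":0,"dz":1,"wx":0.05,"wy":0,"wz":0},{"dx":0,"dy":0,"dz":1,"wx":0.05,"wy":0,"wz":0},{"dx":0,"dy":0,"dz":1,"wx":0.05,"wy":0,"wz":0},{"dx":0,"dy":0,"dz":1,"wx":0.05,"wy":0,"wz":0},{"dx":0,"dy":0,"dz":1,"wx":0.05,"wy":0,"wz":0},{"dx":0,"dy":0,"dz":1,"wx":0.05,"wy":0,"wz":0},{"dx":0,"dy":0,"dz":1,"wx":0.05,"wy":0,"wz":0},{"dx":0,"dy":0,"dz":1,"wx":0.05,"wy":0,"wz":0},{"dx":0,"dy":0,"dz":1,"wx":0.05,"wy":0,"wz":0},{"dx":0,"dy":0,"dz":1,"wx":0.05,"wy":0,"wz":0}])

```text
time_s: 15.6
tcp_pos: [0.5424, 0.0512, 0.2158]
eef_rot: [118.4, 88.8, -173.7]
contact_force: [0.5, -0.3, 0.4]
gripper_width: 0.0874
```

```bash
python3 -c "
from h import *
go(.629,.217,.2,156)"
```

```text
t 15.60 tcp [0.5424 0.0512 0.2158] jaw 157.9 J6 -48 F [ 0.5 -0.3  0.4] width 0.0874
 shares dx,dy,dz total: [ 0.68 -0.91  9.32]  turn shares: [ 0.42 -0.13 -0.23] tool y,z: [-0.93  0.38  0.02] [ 0.38  0.93 -0.01]
 twist: rows 10 each d [ 0.074 -0.075  0.933] w [ 0.042 -0.013 -0.023]
```

arm_command(plan=[{"dx":0.1,"dy":-0.08,"dz":0.95,"wx":0.04,"wy":-0.05,"wz":-0.08},{"dx":0.1,"dy":-0.08,"dz":0.95,"wx":0.04,"wy":-0.05,"wz":-0.08},{"dx":0.1,"dy":-0.08,"dz":0.95,"wx":0.04,"wy":-0.03,"wz":-0.08},{"dx":0.1,"dy":-0.08,"dz":0.95,"wx":0.04,"wy":0,"wz":0},{"dx":0.1,"dy":-0.08,"dz":0.95,"wx":0.04,"wy":0,"wz":0},{"dx":0.1,"dy":-0.08,"dz":0.95,"wx":0.04,"wy":0,"wz":0},{"dx":0.1,"dy":-0.08,"dz":0.95,"wx":0.04,"wy":0,"wz":0},{"dx":0,"dy":-0.08,"dz":0.9,"wx":0.04,"wy":0,"wz":0},{"dx":0,"dy":-0.08,"dz":0.5,"wx":0.04,"wy":0,"wz":0},{"dx":0,"dy":0,"dz":0,"wx":0,"wy":0,"wz":0}])

```text
time_s: 16.43
tcp_pos: [0.6204, 0.2062, 0.1934]
eef_rot: [140.5, 89.4, -153.3]
contact_force: [-1.4, -0.9, 0.6]
gripper_width: 0.0876
```

```bash
python3 -c "
from h import *
go(.629,.217,.16,156)
c=(.629,.217)
ring('wrist',c,.054,.066,.04,'w4')"
```

```text
t 16.43 tcp [0.6204 0.2062 0.1934] jaw 156.3 J6 -59 F [-1.4 -0.9  0.6] width 0.0876
 shares dx,dy,dz total: [ 1.66 -0.19  0.68]  turn shares: [ 0.06 -0.1  -0.08] tool y,z: [-0.92  0.4   0.01] [ 0.4   0.92 -0.01]
 twist: rows 2 each d [ 0.834 -0.09   0.337] w [ 0.029 -0.048 -0.04 ]
wrist n 996 fit [0.6278 0.2171] R 0.0296 mid [0.6281 0.2175] half [0.0317 0.0316] z med 0.0594 max 0.0617 cover 12 /12
```

View pics/w4.png

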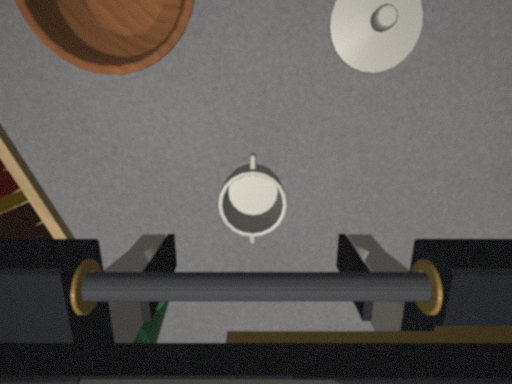

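Bowl at (253,205) in the wrist picture, lugs square to the jaws. Descending.

arm_command(plan=[{"dx":0.8,"dy":-0.15,"dz":0.35,"wx":0.03,"wy":-0.05,"wz":-0.04},{"dx":0.9,"dy":-0.05,"dz":0.35,"wx":0.03,"wy":-0.05,"wz":-0.04},{"dx":1,"dy":0,"dz":0,"wx":0,"wy":0,"wz":0},{"dx":1,"dy":0,"dz":0,"wx":0,"wy":0,"wz":0},{"dx":0.5,"dy":0,"dz":0,"wx":0,"wy":0,"wz":0},{"dx":0,"dy":0,"dz":0,"wx":0,"wy":0,"wz":0}])

```text
time_s: 16.98
tcp_pos: [0.629, 0.2141, 0.1079]
eef_rot: [-23.8, 89.9, 42.1]
contact_force: [-0.0, -0.1, -0.5]
gripper_width: 0.0873
```

```bash
python3 -c "
from h import *
go(.6283,.2172,.042,156)"
```

```text
t 16.98 tcp [0.629  0.2141 0.1079] jaw 155.9 J6 -60 F [-0.  -0.1 -0.5] width 0.0873
 shares dx,dy,dz total: [3.3  0.1  0.12]  turn shares: [-0.03  0.02  0.01] tool y,z: [-0.91  0.41 -0.  ] [0.41 0.91 0.  ]
 twist: rows 4 each d [0.824 0.024 0.032] w [-0.008  0.005  0.002]
```

arm_command(plan=[{"dx":0.8,"dy":0.1,"dz":0.12,"wx":0,"wy":0,"wz":0},{"dx":0.7,"dy":0,"dz":0,"wx":0,"wy":0,"wz":0},{"dx":0.5,"dy":0,"dz":0,"wx":0,"wy":0,"wz":0},{"dx":0,"dy":0,"dz":0,"wx":0,"wy":0,"wz":0}])

```text
time_s: 17.32
tcp_pos: [0.6294, 0.2159, 0.0703]
eef_rot: [-38.8, 89.7, 27.0]
contact_force: [0.2, -0.1, -0.6]
gripper_width: 0.0875
```

```bash
python3 -c "
from h import *
go(.6283,.2172,.042,156)"
```

```text
t 17.32 tcp [0.6294 0.2159 0.0703] jaw 155.8 J6 -60 F [ 0.2 -0.1 -0.6] width 0.0875
 shares dx,dy,dz total: [1.42 0.08 0.03]  turn shares: [-0.04  0.05  0.04] tool y,z: [-0.91  0.41 -0.  ] [0.41 0.91 0.  ]
 twist: rows 2 each d [0.708 0.039 0.018] w [-0.022  0.023  0.018]
```

arm_command(plan=[{"dx":0.7,"dy":0.07,"dz":0.03,"wx":-0.04,"wy":0.05,"wz":0.04},{"dx":0.5,"dy":0,"dz":0,"wx":0,"wy":0,"wz":0},{"dx":0.2,"dy":0,"dz":0,"wx":0,"wy":0,"wz":0},{"dx":0,"dy":0,"dz":0,"wx":0,"wy":0,"wz":0}])

```text
time_s: 17.65
tcp_pos: [0.6301, 0.2172, 0.044]
eef_rot: [-42.6, 89.8, 23.3]
contact_force: [0.0, 0.2, 0.3]
gripper_width: 0.0878
```

```bash
python3 -c "
from h import *
go(.6283,.2172,.042,156)"
```

```text
t 17.65 tcp [0.6301 0.2172 0.044 ] jaw 156.0 J6 -60 F [0.  0.2 0.3] width 0.0878
 shares dx,dy,dz total: [ 0.1   0.08 -0.04]  turn shares: [-0.    0.03  0.03] tool y,z: [-0.91  0.41 -0.  ] [0.41 0.91 0.  ]
 twist: rows 1 each d [ 0.099  0.081 -0.039] w [-0.002  0.031  0.028]
```

arm_command(plan=[{"dx":0.08,"dy":0.08,"dz":-0.04,"wx":0,"wy":0.03,"wz":0.03},{"dx":0,"dy":0,"dz":0,"wx":0,"wy":0,"wz":0},{"dx":0,"dy":0,"dz":0,"wx":0,"wy":0,"wz":0},{"dx":0,"dy":0,"dz":0,"wx":0,"wy":0,"wz":0},{"dx":0,"dy":0,"dz":0,"wx":0,"wy":0,"wz":0}], fingers=1, force=20)

```text
time_s: 18.07
tcp_pos: [0.629, 0.2175, 0.044]
eef_rot: [-36.4, 89.9, 29.6]
contact_force: [-0.2, 0.4, -1.6]
gripper_width: 0.0622
```

```bash
python3 -c "
from h import *
go(.6283,.2172,.042,156)"
```

```text
t 18.07 tcp [0.629  0.2175 0.044 ] jaw 156.0 J6 -60 F [-0.2  0.4 -1.6] width 0.0622
 shares dx,dy,dz total: [ 0.1   0.03 -0.03]  turn shares: [0.   0.02 0.01] tool y,z: [-0.91  0.41 -0.  ] [0.41 0.91 0.  ]
 twist: rows 1 each d [ 0.101  0.027 -0.03 ] w [0.001 0.017 0.013]
```

arm_command(plan=[{"dx":-0.4,"dy":0,"dz":0,"wx":0,"wy":0,"wz":0},{"dx":-0.8,"dy":0,"dz":0,"wx":0,"wy":0,"wz":0},{"dx":-1,"dy":0,"dz":0,"wx":0,"wy":0,"wz":0},{"dx":-1,"dy":0,"dz":0,"wx":0,"wy":0,"wz":0},{"dx":-1,"dy":0,"dz":0,"wx":0,"wy":0,"wz":0},{"dx":-1,"dy":0,"dz":0,"wx":0,"wy":0,"wz":0},{"dx":-1,"dy":0,"dz":0,"wx":0,"wy":0,"wz":0},{"dx":-0.8,"dy":0,"dz":-0.3,"wx":0,"wy":0,"wz":0},{"dx":-0.5,"dy":0,"dz":-0.6,"wx":0,"wy":0,"wz":0}])

```text
time_s: 18.82
tcp_pos: [0.6189, 0.2003, 0.2008]
eef_rot: [140.5, 89.7, -153.5]
contact_force: [1.0, 1.0, -1.3]
gripper_width: 0.0623
```

```bash
python3 -c "
from h import *
go(.4157,-.3415,.2,160)"
```

```text
t 18.82 tcp [0.6189 0.2003 0.2008] jaw 156.0 J6 -59 F [ 1.   1.  -1.3] width 0.0623
 shares dx,dy,dz total: [  0.16  -1.72 -28.88]  turn shares: [-0.87 -0.05 -0.05] tool y,z: [-0.91  0.41  0.  ] [ 0.41  0.91 -0.  ]
 twist: rows 29 each d [ 0.003 -0.025 -0.998] w [-0.03  -0.002 -0.002]
```

arm_command(plan=[{"dx":-0.05,"dy":0,"dz":-1,"wx":-0.03,"wy":0,"wz":0},{"dx":-0.05,"dy":0,"dz":-1,"wx":-0.03,"wy":0,"wz":0},{"dx":-0.05,"dy":0,"dz":-1,"wx":-0.03,"wy":0,"wz":0},{"dx":-0.05,"dy":0,"dz":-1,"wx":-0.03,"wy":0,"wz":0},{"dx":-0.05,"dy":0,"dz":-1,"wx":-0.03,"wy":0,"wz":0},{"dx":-0.05,"dy":0,"dz":-1,"wx":-0.03,"wy":0,"wz":0},{"dx":-0.05,"dy":0,"dz":-1,"wx":-0.03,"wy":0,"wz":0},{"dx":-0.05,"dy":0,"dz":-1,"wx":-0.03,"wy":0,"wz":0},{"dx":-0.05,"dy":0,"dz":-1,"wx":-0.03,"wy":0,"wz":0},{"dx":-0.05,"dy":0,"dz":-1,"wx":-0.03,"wy":0,"wz":0},{"dx":-0.05,"dy":0,"dz":-1,"wx":-0.03,"wy":0,"wz":0},{"dx":-0.05,"dy":0,"dz":-1,"wx":-0.03,"wy":0,"wz":0},{"dx":-0.05,"dy":0,"dz":-1,"wx":-0.03,"wy":0,"wz":0},{"dx":-0.05,"dy":0,"dz":-1,"wx":-0.03,"wy":0,"wz":0},{"dx":-0.05,"dy":0,"dz":-1,"wx":-0.03,"wy":0,"wz":0},{"dx":-0.05,"dy":0,"dz":-1,"wx":-0.03,"wy":0,"wz":0},{"dx":-0.05,"dy":0,"dz":-1,"wx":-0.03,"wy":0,"wz":0},{"dx":-0.05,"dy":0,"dz":-1,"wx":-0.03,"wy":0,"wz":0},{"dx":-0.05,"dy":0,"dz":-1,"wx":-0.03,"wy":0,"wz":0}])

```text
time_s: 20.4
tcp_pos: [0.4503, -0.1731, 0.2272]
eef_rot: [68.4, 89.7, 137.1]
contact_force: [0.7, 0.2, -1.3]
gripper_width: 0.0622
```

```bash
python3 -c "
from h import *
go(.4157,-.3415,.2,160)"
```

```text
t 20.40 tcp [ 0.4503 -0.1731  0.2272] jaw 158.7 J6 -23 F [ 0.7  0.2 -1.3] width 0.0622
 shares dx,dy,dz total: [ 1.34 -1.45 -8.48]  turn shares: [-0.28  0.02 -0.05] tool y,z: [-0.93  0.36  0.  ] [0.36 0.93 0.  ]
 twist: rows 9 each d [ 0.15  -0.15  -0.943] w [-0.031  0.002 -0.006]
```

arm_command(plan=[{"dx":0.1,"dy":-0.15,"dz":-0.95,"wx":-0.03,"wy":0,"wz":0},{"dx":0.1,"dy":-0.15,"dz":-0.95,"wx":-0.03,"wy":0,"wz":0},{"dx":0.1,"dy":-0.15,"dz":-0.95,"wx":-0.03,"wy":0,"wz":0},{"dx":0.1,"dy":-0.15,"dz":-0.95,"wx":-0.03,"wy":0,"wz":0},{"dx":0.1,"dy":-0.15,"dz":-0.95,"wx":-0.03,"wy":0,"wz":0},{"dx":0.1,"dy":-0.15,"dz":-0.95,"wx":-0.03,"wy":0,"wz":0},{"dx":0.1,"dy":-0.15,"dz":-0.9,"wx":-0.03,"wy":0,"wz":0},{"dx":0.1,"dy":-0.15,"dz":-0.7,"wx":-0.03,"wy":0,"wz":0},{"dx":0.1,"dy":-0.1,"dz":-0.3,"wx":0,"wy":0,"wz":0},{"dx":0,"dy":0,"dz":0,"wx":0,"wy":0,"wz":0}])

```text
time_s: 21.23
tcp_pos: [0.4065, -0.3348, 0.2098]
eef_rot: [45.8, 89.7, 115.3]
contact_force: [0.9, -0.1, -2.1]
gripper_width: 0.0622
```

```bash
python3 -c "
from h import *
go(.4157,-.3415,.16,160)
ring('wrist',(.4157,-.3415),.09,.104,.04,'w5')"
```

```text
t 21.23 tcp [ 0.4065 -0.3348  0.2098] jaw 159.5 J6 -2 F [ 0.9 -0.1 -2.1] width 0.0622
 shares dx,dy,dz total: [ 2.49 -0.56 -0.16]  turn shares: [-0.1   0.05 -0.05] tool y,z: [-0.94  0.35  0.  ] [0.35 0.94 0.  ]
 twist: rows 3 each d [ 0.83  -0.184 -0.054] w [-0.035  0.017 -0.017]
wrist n 642 fit [ 0.4155 -0.3417] R 0.0276 mid [ 0.4159 -0.3521] half [0.0298 0.0187] z med 0.0974 max 0.0997 cover 8 /12
```

View pics/w5.png

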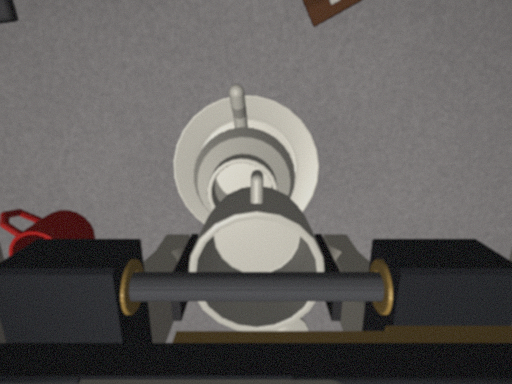

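arm_command(plan=[{"dx":0.6,"dy":-0.3,"dz":-0.1,"wx":-0.05,"wy":0.03,"wz":-0.03},{"dx":0.7,"dy":-0.25,"dz":-0.05,"wx":-0.05,"wy":0.02,"wz":-0.02},{"dx":0.6,"dy":0,"dz":0,"wx":0,"wy":0,"wz":0},{"dx":0.2,"dy":0,"dz":0,"wx":0,"wy":0,"wz":0},{"dx":0,"dy":0,"dz":0,"wx":0,"wy":0,"wz":0}])

```text
time_s: 21.7
tcp_pos: [0.4161, -0.3383, 0.1687]
eef_rot: [-79.3, 89.8, -9.3]
contact_force: [-0.2, 0.8, -2.4]
gripper_width: 0.0623
```

```bash
python3 -c "
from h import *
go(.4156,-.3416,.146,160)
t=r.get_state()['tcp_pos']
ring('wrist',t,t[2]+.012,t[2]+.022,.036)
ring('scene',t,t[2]+.012,t[2]+.022,.036,'s5')"
```

```text
t 21.70 tcp [ 0.4161 -0.3383  0.1687] jaw 160.1 J6 -2 F [-0.2  0.8 -2.4] width 0.0623
 shares dx,dy,dz total: [ 1.13 -0.03 -0.16]  turn shares: [0.01 0.01 0.04] tool y,z: [-0.94  0.34 -0.  ] [0.34 0.94 0.  ]
 twist: rows 2 each d [ 0.566 -0.015 -0.081] w [0.006 0.004 0.02 ]
wrist n 3379 fit [ 0.4155 -0.3394] R 0.0299 mid [ 0.4135 -0.3385] half [0.0333 0.0322] z med 0.1842 max 0.1906 cover 12 /12
scene n 51 fit [ 0.4182 -0.3366] R 0.0292 mid [ 0.4209 -0.322 ] half [0.0298 0.0162] z med 0.1835 max 0.1861 cover 6 /12
```

View pics/s5.png

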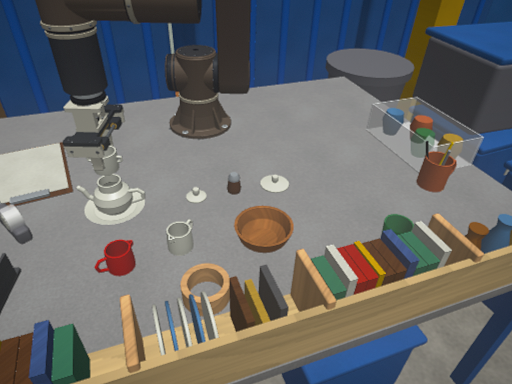

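arm_command(plan=[{"dx":0.5,"dy":-0.03,"dz":-0.13,"wx":0,"wy":0,"wz":0.03},{"dx":0.4,"dy":0,"dz":0,"wx":0,"wy":0,"wz":0},{"dx":0,"dy":0,"dz":0,"wx":0,"wy":0,"wz":0}])

```text
time_s: 22.05
tcp_pos: [0.4175, -0.3415, 0.1525]
eef_rot: [-87.5, 89.6, -17.3]
contact_force: [-1.0, -0.1, -1.8]
gripper_width: 0.0619
```

```bash
python3 -c "
from h import *
go(.416,-.3408,.134,160)"
```

```text
t 22.05 tcp [ 0.4175 -0.3415  0.1525] jaw 160.1 J6 -1 F [-1.  -0.1 -1.8] width 0.0619
 shares dx,dy,dz total: [0.92 0.09 0.  ]  turn shares: [0.03 0.   0.08] tool y,z: [-0.94  0.34 -0.01] [0.34 0.94 0.  ]
 twist: rows 1 each d [0.923 0.085 0.005] w [0.027 0.004 0.077]
```

arm_command(plan=[{"dx":0.25,"dy":0.08,"dz":0,"wx":0,"wy":0,"wz":0.07},{"dx":0.2,"dy":0,"dz":0,"wx":0,"wy":0,"wz":0},{"dx":0,"dy":0,"dz":0,"wx":0,"wy":0,"wz":0}])

```text
time_s: 22.3
tcp_pos: [0.4158, -0.341, 0.1424]
eef_rot: [50.3, 90.0, 120.4]
contact_force: [-0.0, -0.4, -1.3]
gripper_width: 0.0622
```

```bash
python3 -c "
from h import *
go(.416,-.3408,.134,160)"
```

```text
t 22.30 tcp [ 0.4158 -0.341   0.1424] jaw 160.1 J6 -1 F [-0.  -0.4 -1.3] width 0.0622
 shares dx,dy,dz total: [ 0.42 -0.01  0.01]  turn shares: [ 0.02  0.   -0.  ] tool y,z: [-0.94  0.34  0.  ] [0.34 0.94 0.  ]
 twist: rows 1 each d [ 0.419 -0.007  0.011] w [ 0.023  0.003 -0.004]
```

arm_command(plan=[{"dx":0.15,"dy":0,"dz":0,"wx":0,"wy":0,"wz":0},{"dx":0.1,"dy":0,"dz":0,"wx":0,"wy":0,"wz":0},{"dx":0,"dy":0,"dz":0,"wx":0,"wy":0,"wz":0}])

```text
time_s: 22.55
tcp_pos: [0.4157, -0.3411, 0.1368]
eef_rot: [79.0, 90.0, 149.1]
contact_force: [0.2, 0.1, -2.4]
gripper_width: 0.0621
```

```bash
python3 -c "
from h import *
go(.416,-.3408,.134,160)"
```

```text
t 22.55 tcp [ 0.4157 -0.3411  0.1368] jaw 160.1 J6 -1 F [ 0.2  0.1 -2.4] width 0.0621
 shares dx,dy,dz total: [ 0.14 -0.01  0.02]  turn shares: [ 0.02  0.   -0.01] tool y,z: [-0.94  0.34  0.  ] [0.34 0.94 0.  ]
 twist: rows 1 each d [ 0.138 -0.008  0.018] w [ 0.022  0.001 -0.007]
```

It is in the mouth with no contact force yet. The last few millimetres:

arm_command(plan=[{"dx":0.08,"dy":0,"dz":0,"wx":0,"wy":0,"wz":0},{"dx":0.07,"dy":0,"dz":0,"wx":0,"wy":0,"wz":0},{"dx":0,"dy":0,"dz":0,"wx":0,"wy":0,"wz":0}])

```text
time_s: 22.8
tcp_pos: [0.4161, -0.3414, 0.134]
eef_rot: [-110.7, 90.0, -40.6]
contact_force: [0.5, -0.0, -0.8]
gripper_width: 0.0624
```

arm_command(plan=[{"dx":0.06,"dy":0,"dz":0,"wx":0,"wy":0,"wz":0},{"dx":0.04,"dy":0,"dz":0,"wx":0,"wy":0,"wz":0}])

```text
time_s: 22.97
tcp_pos: [0.4164, -0.3418, 0.1339]
eef_rot: [-127.1, 89.9, -56.9]
contact_force: [-2.2, 1.9, 3.8]
gripper_width: 0.0623
```

arm_command(plan=[{"dx":0,"dy":0,"dz":0,"wx":0,"wy":0,"wz":0},{"dx":0,"dy":0,"dz":0,"wx":0,"wy":0,"wz":0},{"dx":0,"dy":0,"dz":0,"wx":0,"wy":0,"wz":0},{"dx":0,"dy":0,"dz":0,"wx":0,"wy":0,"wz":0},{"dx":0,"dy":0,"dz":0,"wx":0,"wy":0,"wz":0}], fingers=-1)

```text
time_s: 23.38
tcp_pos: [0.4172, -0.3422, 0.1348]
eef_rot: [-109.5, 89.8, -39.3]
contact_force: [0.3, -0.2, 0.1]
gripper_width: 0.0861
```

arm_command(plan=[{"dx":-0.4,"dy":0,"dz":0,"wx":0,"wy":0,"wz":0},{"dx":-0.8,"dy":0,"dz":0,"wx":0,"wy":0,"wz":0},{"dx":-1,"dy":0,"dz":0,"wx":0,"wy":0,"wz":0},{"dx":-1,"dy":0,"dz":0,"wx":0,"wy":0,"wz":0},{"dx":-1,"dy":0,"dz":0,"wx":0,"wy":0,"wz":0},{"dx":-1,"dy":0,"dz":0,"wx":0,"wy":0,"wz":0}])

```text
time_s: 23.88
tcp_pos: [0.4141, -0.3408, 0.2402]
eef_rot: [97.6, 89.6, 167.7]
contact_force: [0.9, 0.3, -0.4]
gripper_width: 0.0874
```

```bash
python3 -c "
from h import *
go(.623,-.203,.2,44)
c=(.416,-.341)
ring('wrist',c,.143,.156,.036,'w6')
ring('top',c,.143,.156,.036)
ring('scene',c,.143,.156,.036,'s6')"
```

```text
t 23.88 tcp [ 0.4141 -0.3408  0.2402] jaw 160.1 J6 -1 F [ 0.9  0.3 -0.4] width 0.0874
 shares dx,dy,dz total: [ 1.95 -7.49 10.03]  turn shares: [-13.93   0.03  -0.08] tool y,z: [-0.94  0.34  0.01] [ 0.34  0.94 -0.  ]
 twist: rows 14 each d [ 0.141 -0.878  0.342] w [-0.995  0.002 -0.005]
wrist n 1455 fit [ 0.4157 -0.3425] R 0.0296 mid [ 0.4158 -0.3419] half [0.0317 0.0319] z med 0.1493 max 0.1516 cover 12 /12
top few 0
scene n 159 fit [ 0.4185 -0.3406] R 0.0297 mid [ 0.418 -0.341] half [0.0331 0.0314] z med 0.1478 max 0.1512 cover 12 /12
```

View pics/w6.png

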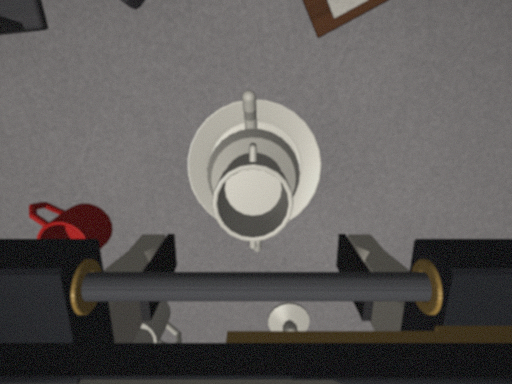

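View pics/s6.png

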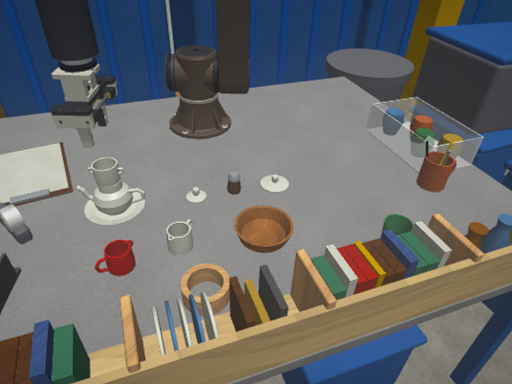

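The bowl is home: the rim is at z 0.1495 and it sits within 1 mm of the teapot axis. Next the white jug, with its handle at about 134° and the jaws at 224°.

arm_command(plan=[{"dx":0,"dy":-0.88,"dz":0.34,"wx":-1,"wy":0,"wz":0},{"dx":0,"dy":-0.88,"dz":0.34,"wx":-1,"wy":0,"wz":0},{"dx":0.1,"dy":-0.88,"dz":0.34,"wx":-1,"wy":0,"wz":0},{"dx":0.1,"dy":-0.88,"dz":0.34,"wx":-1,"wy":0,"wz":0},{"dx":0.1,"dy":-0.88,"dz":0.34,"wx":-1,"wy":0,"wz":0},{"dx":0.1,"dy":-0.88,"dz":0.34,"wx":-1,"wy":0,"wz":0},{"dx":0.1,"dy":-0.88,"dz":0.34,"wx":-1,"wy":0,"wz":0},{"dx":0.1,"dy":-0.88,"dz":0.34,"wx":-1,"wy":0,"wz":0},{"dx":0.1,"dy":-0.88,"dz":0.34,"wx":-1,"wy":0,"wz":0},{"dx":0.1,"dy":-0.88,"dz":0.34,"wx":-1,"wy":0,"wz":0},{"dx":0.1,"dy":-0.88,"dz":0.34,"wx":-1,"wy":0,"wz":0},{"dx":0.1,"dy":-0.88,"dz":0.34,"wx":-1,"wy":0,"wz":0},{"dx":0,"dy":0,"dz":0,"wx":0,"wy":0,"wz":0}])

```text
time_s: 25.12
tcp_pos: [0.6105, -0.2354, 0.2097]
eef_rot: [35.0, 89.0, 162.6]
contact_force: [-0.6, -0.0, 0.9]
gripper_width: 0.0877
```

```bash
python3 -c "
from h import *
go(.623,-.203,.2,44)"
```

```text
t 25.12 tcp [ 0.6105 -0.2354  0.2097] jaw -142.4 J6 42 F [-0.6 -0.   0.9] width 0.0877
 shares dx,dy,dz total: [ 0.48 -1.49  0.89]  turn shares: [-1.39  0.19 -0.12] tool y,z: [-0.79 -0.61  0.01] [-0.61  0.79  0.01]
 twist: rows 2 each d [ 0.242 -0.766  0.407] w [-0.697  0.096 -0.059]
```

arm_command(plan=[{"dx":0.24,"dy":-0.77,"dz":0.41,"wx":-0.7,"wy":0.1,"wz":-0.06},{"dx":0.24,"dy":-0.72,"dz":0.38,"wx":-0.68,"wy":0.1,"wz":-0.06},{"dx":0,"dy":0,"dz":0,"wx":0,"wy":0,"wz":0}])

```text
time_s: 25.37
tcp_pos: [0.623, -0.2027, 0.1965]
eef_rot: [46.0, 89.8, -179.8]
contact_force: [0.1, -0.1, 0.4]
gripper_width: 0.0876
```

```bash
python3 -c "
from h import *
go(.623,-.203,.1,44)
q=ring('wrist',(.623,-.203),.058,.072,.036,'w7')"
```

```text
t 25.37 tcp [ 0.623  -0.2027  0.1965] jaw -135.9 J6 45 F [ 0.1 -0.1  0.4] width 0.0876
 shares dx,dy,dz total: [ 4.83 -0.   -0.02]  turn shares: [ 0.03  0.03 -0.04] tool y,z: [-0.72 -0.7   0.  ] [-0.7   0.72  0.  ]
 twist: rows 5 each d [ 0.965  0.001 -0.003] w [ 0.006  0.007 -0.007]
wrist n 1095 fit [ 0.6222 -0.2038] R 0.0271 mid [ 0.6216 -0.2029] half [0.0284 0.0284] z med 0.0654 max 0.0678 cover 12 /12
```

View pics/w7.png

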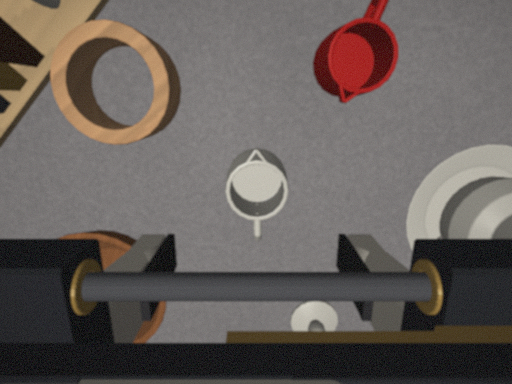

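The white jug is at (257,190), lip up and handle down, square to the jaws, and the nearest bystander is clear. Descending.

arm_command(plan=[{"dx":0.9,"dy":0.03,"dz":0,"wx":0,"wy":0,"wz":0},{"dx":1,"dy":0,"dz":0,"wx":0,"wy":0,"wz":0},{"dx":1,"dy":0,"dz":0,"wx":0,"wy":0,"wz":0},{"dx":0.8,"dy":0,"dz":0,"wx":0,"wy":0,"wz":0},{"dx":0.4,"dy":0,"dz":0,"wx":0,"wy":0,"wz":0},{"dx":0,"dy":0,"dz":0,"wx":0,"wy":0,"wz":0}])

```text
time_s: 25.92
tcp_pos: [0.6201, -0.2076, 0.1127]
eef_rot: [56.4, 89.7, -170.2]
contact_force: [-0.2, 0.0, -0.1]
gripper_width: 0.0874
```

```bash
python3 -c "
from h import *
go(.622,-.2035,.03,44)"
```

```text
t 25.92 tcp [ 0.6201 -0.2076  0.1127] jaw -136.6 J6 45 F [-0.2  0.  -0.1] width 0.0874
 shares dx,dy,dz total: [ 4.14 -0.23  0.07]  turn shares: [-0.14  0.04 -0.05] tool y,z: [-0.73 -0.69  0.  ] [-0.69  0.73  0.  ]
 twist: rows 5 each d [ 0.827 -0.044  0.015] w [-0.027  0.007 -0.011]
```

arm_command(plan=[{"dx":0.7,"dy":-0.23,"dz":0.07,"wx":-0.14,"wy":0.04,"wz":-0.05},{"dx":0.8,"dy":0,"dz":0,"wx":0,"wy":0,"wz":0},{"dx":0.6,"dy":0,"dz":0,"wx":0,"wy":0,"wz":0},{"dx":0,"dy":0,"dz":0,"wx":0,"wy":0,"wz":0}])

```text
time_s: 26.25
tcp_pos: [0.6235, -0.2058, 0.0724]
eef_rot: [-163.0, 89.8, -29.2]
contact_force: [-0.8, 0.3, -0.7]
gripper_width: 0.0873
```

```bash
python3 -c "
from h import *
go(.622,-.2035,.03,44)"
```

```text
t 26.25 tcp [ 0.6235 -0.2058  0.0724] jaw -136.2 J6 45 F [-0.8  0.3 -0.7] width 0.0873
 shares dx,dy,dz total: [ 2.12 -0.02  0.14]  turn shares: [-0.04 -0.04  0.01] tool y,z: [-0.72 -0.69 -0.  ] [-0.69  0.72 -0.  ]
 twist: rows 3 each d [ 0.707 -0.008  0.046] w [-0.015 -0.013  0.004]
```

arm_command(plan=[{"dx":0.7,"dy":-0.02,"dz":0.13,"wx":-0.04,"wy":-0.04,"wz":0},{"dx":0.7,"dy":0,"dz":0,"wx":0,"wy":0,"wz":0},{"dx":0.4,"dy":0,"dz":0,"wx":0,"wy":0,"wz":0},{"dx":0,"dy":0,"dz":0,"wx":0,"wy":0,"wz":0}])

```text
time_s: 26.58
tcp_pos: [0.6242, -0.2051, 0.0392]
eef_rot: [-140.8, 89.7, -6.8]
contact_force: [0.4, 0.3, -0.3]
gripper_width: 0.0875
```

```bash
python3 -c "
from h import *
go(.622,-.2035,.03,44)"
```

```text
t 26.58 tcp [ 0.6242 -0.2051  0.0392] jaw -136.1 J6 45 F [ 0.4  0.3 -0.3] width 0.0875
 shares dx,dy,dz total: [0.46 0.02 0.13]  turn shares: [-0.02 -0.05  0.04] tool y,z: [-0.72 -0.69 -0.  ] [-0.69  0.72 -0.  ]
 twist: rows 1 each d [0.46  0.024 0.134] w [-0.019 -0.046  0.037]
```

arm_command(plan=[{"dx":0.3,"dy":0.02,"dz":0.14,"wx":0,"wy":-0.04,"wz":0.04},{"dx":0.12,"dy":0,"dz":0,"wx":0,"wy":0,"wz":0},{"dx":0,"dy":0,"dz":0,"wx":0,"wy":0,"wz":0}])

```text
time_s: 26.83
tcp_pos: [0.6231, -0.2037, 0.0324]
eef_rot: [-162.8, 89.9, -28.8]
contact_force: [0.1, 0.2, 0.7]
gripper_width: 0.0878
```

```bash
python3 -c "
from h import *
go(.622,-.2035,.03,44)"
```

```text
t 26.83 tcp [ 0.6231 -0.2037  0.0324] jaw -136.1 J6 45 F [0.1 0.2 0.7] width 0.0878
 shares dx,dy,dz total: [0.12 0.03 0.05]  turn shares: [-0.02 -0.03  0.01] tool y,z: [-0.72 -0.69 -0.  ] [-0.69  0.72 -0.  ]
 twist: rows 1 each d [0.121 0.031 0.045] w [-0.021 -0.028  0.009]
```

arm_command(plan=[{"dx":0.05,"dy":0.03,"dz":0.05,"wx":0,"wy":-0.03,"wz":0},{"dx":0,"dy":0,"dz":0,"wx":0,"wy":0,"wz":0},{"dx":0,"dy":0,"dz":0,"wx":0,"wy":0,"wz":0},{"dx":0,"dy":0,"dz":0,"wx":0,"wy":0,"wz":0},{"dx":0,"dy":0,"dz":0,"wx":0,"wy":0,"wz":0}], fingers=1, force=20)

```text
time_s: 27.25
tcp_pos: [0.6229, -0.2035, 0.0334]
eef_rot: [-125.2, 89.8, 8.7]
contact_force: [0.6, 1.1, -1.9]
gripper_width: 0.0599
```

```bash
python3 -c "
from h import *
go(.622,-.2035,.03,44)"
```

```text
t 27.25 tcp [ 0.6229 -0.2035  0.0334] jaw -136.1 J6 45 F [ 0.6  1.1 -1.9] width 0.0599
 shares dx,dy,dz total: [0.17 0.03 0.03]  turn shares: [-0.02 -0.02  0.03] tool y,z: [-0.72 -0.69 -0.  ] [-0.69  0.72 -0.  ]
 twist: rows 1 each d [0.17  0.035 0.031] w [-0.017 -0.021  0.03 ]
```

arm_command(plan=[{"dx":-0.4,"dy":0,"dz":0,"wx":0,"wy":0,"wz":0},{"dx":-0.8,"dy":0,"dz":0,"wx":0,"wy":0,"wz":0},{"dx":-1,"dy":0,"dz":0,"wx":0,"wy":0,"wz":0},{"dx":-1,"dy":0,"dz":0,"wx":0,"wy":0,"wz":0},{"dx":-1,"dy":0,"dz":0,"wx":0,"wy":0,"wz":0},{"dx":-1,"dy":0,"dz":0,"wx":0,"wy":0,"wz":0},{"dx":-1,"dy":0,"dz":0,"wx":0,"wy":0,"wz":0},{"dx":-1,"dy":0,"dz":0,"wx":0,"wy":0,"wz":0},{"dx":-1,"dy":0,"dz":0,"wx":0,"wy":0,"wz":0},{"dx":-1,"dy":0,"dz":0,"wx":0,"wy":0,"wz":0},{"dx":-0.7,"dy":0,"dz":0,"wx":0,"wy":0,"wz":0},{"dx":-0.3,"dy":0,"dz":0,"wx":0,"wy":0,"wz":0}])

```text
time_s: 28.25
tcp_pos: [0.6181, -0.2032, 0.2488]
eef_rot: [23.9, 89.7, 157.7]
contact_force: [1.2, -0.2, -2.0]
gripper_width: 0.0602
```

```bash
python3 -c "
from h import *
go(.4157,-.342,.24,44)"
```

```text
t 28.25 tcp [ 0.6181 -0.2032  0.2488] jaw -136.2 J6 45 F [ 1.2 -0.2 -2. ] width 0.0602
 shares dx,dy,dz total: [ 0.48 12.1   2.  ]  turn shares: [-0.03  0.06 -0.03] tool y,z: [-0.72 -0.69  0.  ] [-0.69  0.72  0.01]
 twist: rows 13 each d [0.035 0.931 0.155] w [-0.003  0.005 -0.002]
```

arm_command(plan=[{"dx":0,"dy":0.5,"dz":0.08,"wx":0,"wy":0.03,"wz":0},{"dx":0,"dy":0.9,"dz":0.15,"wx":0,"wy":0,"wz":0},{"dx":0,"dy":0.95,"dz":0.16,"wx":0,"wy":0,"wz":0},{"dx":0,"dy":0.95,"dz":0.16,"wx":0,"wy":0,"wz":0},{"dx":0,"dy":0.95,"dz":0.16,"wx":0,"wy":0,"wz":0},{"dx":0,"dy":0.95,"dz":0.16,"wx":0,"wy":0,"wz":0},{"dx":0,"dy":0.95,"dz":0.16,"wx":0,"wy":0,"wz":0},{"dx":0,"dy":0.95,"dz":0.16,"wx":0,"wy":0,"wz":0},{"dx":0,"dy":0.95,"dz":0.16,"wx":0,"wy":0,"wz":0},{"dx":0,"dy":0.95,"dz":0.16,"wx":0,"wy":0,"wz":0},{"dx":0,"dy":0.8,"dz":0.15,"wx":0,"wy":0,"wz":0},{"dx":0,"dy":0.4,"dz":0.1,"wx":0,"wy":0,"wz":0},{"dx":0,"dy":0,"dz":0,"wx":0,"wy":0,"wz":0}])

```text
time_s: 29.33
tcp_pos: [0.4173, -0.3255, 0.2388]
eef_rot: [24.2, 88.7, 157.8]
contact_force: [-0.1, 0.5, -1.7]
gripper_width: 0.0599
```

```bash
python3 -c "
from h import *
go(.4157,-.342,.2,44)
ring('wrist',(.4157,-.342),.143,.156,.036,'w8')
t=r.get_state()['tcp_pos']
ring('wrist',t,t[2]+.028,t[2]+.038,.033)"
```

```text
t 29.33 tcp [ 0.4173 -0.3255  0.2388] jaw -136.4 J6 60 F [-0.1  0.5 -1.7] width 0.0599
 shares dx,dy,dz total: [ 1.93  0.61 -0.58]  turn shares: [-0.08  0.26 -0.12] tool y,z: [-0.72 -0.69  0.01] [-0.69  0.72  0.02]
 twist: rows 2 each d [ 0.968  0.308 -0.28 ] w [-0.041  0.129 -0.058]
wrist n 955 fit [ 0.4164 -0.3426] R 0.0295 mid [ 0.4162 -0.3449] half [0.0316 0.0288] z med 0.1494 max 0.1522 cover 8 /12
wrist n 3105 fit [ 0.4181 -0.3256] R 0.0272 mid [ 0.4181 -0.3252] half [0.0293 0.0283] z med 0.2705 max 0.2751 cover 11 /12
```

View pics/w8.png

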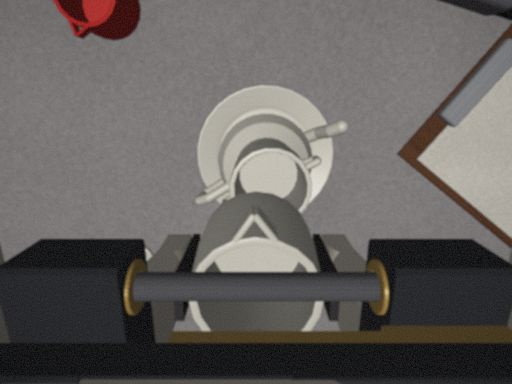

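arm_command(plan=[{"dx":0.4,"dy":0.4,"dz":-0.3,"wx":-0.04,"wy":0.13,"wz":-0.06},{"dx":0.6,"dy":0.2,"dz":-0.25,"wx":-0.04,"wy":0.12,"wz":-0.06},{"dx":0.5,"dy":0,"dz":0,"wx":0,"wy":0,"wz":0},{"dx":0,"dy":0,"dz":0,"wx":0,"wy":0,"wz":0}])

```text
time_s: 29.77
tcp_pos: [0.4196, -0.3406, 0.2076]
eef_rot: [-134.6, 89.8, -0.4]
contact_force: [-0.7, 0.9, -3.0]
gripper_width: 0.0601
```

```bash
python3 -c "
from h import *
go(.4155,-.342,.19,44)"
```

```text
t 29.77 tcp [ 0.4196 -0.3406  0.2076] jaw -135.9 J6 62 F [-0.7  0.9 -3. ] width 0.0601
 shares dx,dy,dz total: [0.88 0.2  0.09]  turn shares: [ 0.03 -0.02  0.02] tool y,z: [-0.72 -0.7  -0.  ] [-0.7   0.72 -0.  ]
 twist: rows 1 each d [0.877 0.195 0.093] w [ 0.031 -0.024  0.024]
```

arm_command(plan=[{"dx":0.4,"dy":0.2,"dz":0.09,"wx":0.03,"wy":-0.02,"wz":0.02},{"dx":0.35,"dy":0,"dz":0,"wx":0,"wy":0,"wz":0},{"dx":0,"dy":0,"dz":0,"wx":0,"wy":0,"wz":0}])

```text
time_s: 30.02
tcp_pos: [0.416, -0.3411, 0.1908]
eef_rot: [26.8, 89.9, 160.9]
contact_force: [0.1, -0.0, -2.6]
gripper_width: 0.0602
```

```bash
python3 -c "
from h import *
go(.4155,-.342,.175,44)"
```

```text
t 30.02 tcp [ 0.416  -0.3411  0.1908] jaw -135.9 J6 63 F [ 0.1 -0.  -2.6] width 0.0602
 shares dx,dy,dz total: [ 0.79  0.05 -0.01]  turn shares: [ 0.02  0.02 -0.01] tool y,z: [-0.72 -0.7   0.  ] [-0.7   0.72  0.  ]
 twist: rows 1 each d [ 0.792  0.049 -0.013] w [ 0.017  0.018 -0.009]
```

arm_command(plan=[{"dx":0.2,"dy":0.05,"dz":0,"wx":0.02,"wy":0.02,"wz":0},{"dx":0.2,"dy":0,"dz":0,"wx":0,"wy":0,"wz":0},{"dx":0,"dy":0,"dz":0,"wx":0,"wy":0,"wz":0}])

```text
time_s: 30.27
tcp_pos: [0.4157, -0.3415, 0.1821]
eef_rot: [96.3, 89.9, -129.7]
contact_force: [-0.5, -0.3, -2.4]
gripper_width: 0.06
```

```bash
python3 -c "
from h import *
go(.4155,-.342,.175,44)"
```

```text
t 30.27 tcp [ 0.4157 -0.3415  0.1821] jaw -136.0 J6 62 F [-0.5 -0.3 -2.4] width 0.0600
 shares dx,dy,dz total: [ 0.36  0.03 -0.01]  turn shares: [ 0.01 -0.   -0.01] tool y,z: [-0.72 -0.7   0.  ] [-0.7   0.72 -0.  ]
 twist: rows 1 each d [ 0.356  0.026 -0.012] w [ 0.006 -0.001 -0.013]
```

arm_command(plan=[{"dx":0.12,"dy":0.02,"dz":0,"wx":0,"wy":0,"wz":0},{"dx":0.1,"dy":0,"dz":0,"wx":0,"wy":0,"wz":0},{"dx":0,"dy":0,"dz":0,"wx":0,"wy":0,"wz":0}])

```text
time_s: 30.52
tcp_pos: [0.4158, -0.3418, 0.1777]
eef_rot: [141.3, 89.9, -84.6]
contact_force: [0.3, 0.3, -1.6]
gripper_width: 0.0602
```

```bash
python3 -c "
from h import *
go(.4155,-.342,.175,44)"
```

```text
t 30.52 tcp [ 0.4158 -0.3418  0.1777] jaw -136.0 J6 63 F [ 0.3  0.3 -1.6] width 0.0602
 shares dx,dy,dz total: [0.14 0.01 0.  ]  turn shares: [ 0.01 -0.01 -0.01] tool y,z: [-0.72 -0.7   0.  ] [-0.7   0.72 -0.  ]
 twist: rows 1 each d [0.135 0.015 0.003] w [ 0.009 -0.012 -0.009]
```

arm_command(plan=[{"dx":0.08,"dy":0,"dz":0,"wx":0,"wy":0,"wz":0},{"dx":0.05,"dy":0,"dz":0,"wx":0,"wy":0,"wz":0},{"dx":0,"dy":0,"dz":0,"wx":0,"wy":0,"wz":0}])

```text
time_s: 30.77
tcp_pos: [0.4161, -0.3421, 0.1754]
eef_rot: [166.5, 89.9, -59.4]
contact_force: [-0.1, -0.3, -1.3]
gripper_width: 0.06
```

arm_command(plan=[{"dx":0.06,"dy":0,"dz":0,"wx":0,"wy":0,"wz":0},{"dx":0.05,"dy":0,"dz":0,"wx":0,"wy":0,"wz":0}])

```text
time_s: 30.93
tcp_pos: [0.4171, -0.3428, 0.1755]
eef_rot: [178.8, 89.7, -47.1]
contact_force: [-2.0, 1.8, 7.3]
gripper_width: 0.0599
```

arm_command(plan=[{"dx":0,"dy":0,"dz":0,"wx":0,"wy":0,"wz":0},{"dx":0,"dy":0,"dz":0,"wx":0,"wy":0,"wz":0},{"dx":0,"dy":0,"dz":0,"wx":0,"wy":0,"wz":0},{"dx":0,"dy":0,"dz":0,"wx":0,"wy":0,"wz":0},{"dx":0,"dy":0,"dz":0,"wx":0,"wy":0,"wz":0}], fingers=-1)

```text
time_s: 31.35
tcp_pos: [0.4179, -0.3434, 0.1766]
eef_rot: [-175.7, 89.5, -41.6]
contact_force: [-0.5, -0.7, 0.9]
gripper_width: 0.0859
```

arm_command(plan=[{"dx":-0.4,"dy":0,"dz":0,"wx":0,"wy":0,"wz":0},{"dx":-0.8,"dy":0,"dz":0,"wx":0,"wy":0,"wz":0},{"dx":-1,"dy":0,"dz":0,"wx":0,"wy":0,"wz":0},{"dx":-1,"dy":0,"dz":0,"wx":0,"wy":0,"wz":0},{"dx":-1,"dy":0,"dz":0,"wx":0,"wy":0,"wz":0},{"dx":-1,"dy":0,"dz":0,"wx":0,"wy":0,"wz":0}])

```text
time_s: 31.85
tcp_pos: [0.4146, -0.3417, 0.2818]
eef_rot: [61.3, 89.8, -164.7]
contact_force: [-0.1, -0.3, 0.5]
gripper_width: 0.0875
```

```bash
python3 -c "
from h import *
go(.447,-.121,.26,44)
c=(.416,-.342)
ring('wrist',c,.201,.213,.032,'w9')
ring('scene',c,.201,.213,.032,'s9')"
```

```text
t 31.85 tcp [ 0.4146 -0.3417  0.2818] jaw -135.9 J6 63 F [-0.1 -0.3  0.5] width 0.0875
 shares dx,dy,dz total: [ 1.07 -8.84  6.8 ]  turn shares: [ 0.02  0.02 -0.04] tool y,z: [-0.72 -0.7   0.  ] [-0.7   0.72  0.  ]
 twist: rows 9 each d [ 0.12  -0.982  0.756] w [ 0.002  0.003 -0.005]
wrist n 1516 fit [ 0.4162 -0.3429] R 0.0265 mid [ 0.4156 -0.3422] half [0.0283 0.0283] z med 0.2074 max 0.2096 cover 12 /12
scene n 153 fit [ 0.4179 -0.3408] R 0.0267 mid [ 0.4164 -0.3408] half [0.0307 0.0277] z med 0.2056 max 0.2079 cover 12 /12
```

View pics/w9.png

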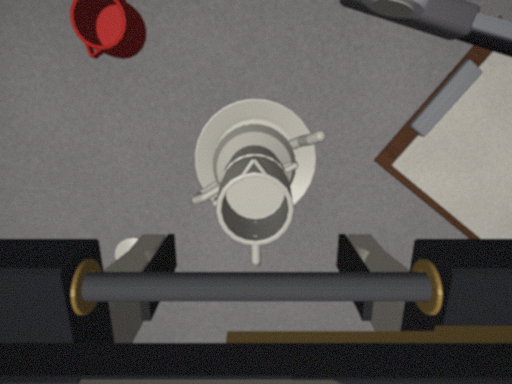

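View pics/s9.png

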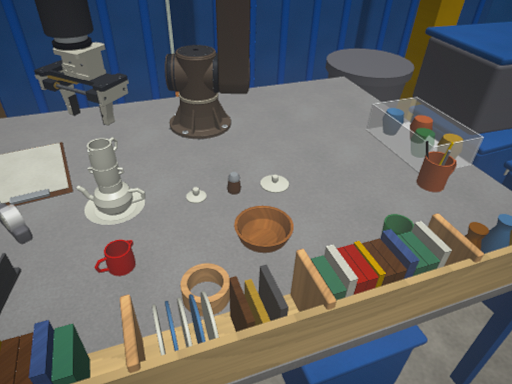

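The jug is home: the rim is at z 0.2074 and it is within about 1 mm of the bowl axis. Now the small lid.

arm_command(plan=[{"dx":0,"dy":-0.95,"dz":0.74,"wx":0,"wy":0,"wz":0},{"dx":0,"dy":-0.98,"dz":0.76,"wx":0,"wy":0,"wz":0},{"dx":0,"dy":-0.98,"dz":0.76,"wx":0,"wy":0,"wz":0},{"dx":0,"dy":-0.98,"dz":0.76,"wx":0,"wy":0,"wz":0},{"dx":0.3,"dy":-0.98,"dz":0.76,"wx":0,"wy":0,"wz":0},{"dx":0.6,"dy":-0.98,"dz":0.76,"wx":0,"wy":0,"wz":0},{"dx":0.9,"dy":-0.98,"dz":0.76,"wx":0,"wy":0,"wz":0},{"dx":0.9,"dy":-0.8,"dz":0.6,"wx":0,"wy":0,"wz":0},{"dx":0.6,"dy":-0.3,"dz":0.2,"wx":0,"wy":0,"wz":0},{"dx":0,"dy":0,"dz":0,"wx":0,"wy":0,"wz":0}])

```text
time_s: 32.78
tcp_pos: [0.4464, -0.1378, 0.2184]
eef_rot: [-165.6, 89.5, -31.8]
contact_force: [-0.1, 0.9, -0.9]
gripper_width: 0.0873
```

```bash
python3 -c "
from h import *
go(.446,-.121,.15,44)
c=(.446,-.121)
q=ring('wrist',c,.022,.045,.02,'w10')
q=ring('wrist',c,.032,.045,.02)
q=ring('wrist',c,.008,.02,.033)
q=ring('scene',c,.03,.045,.02)
"
```

```text
t 32.78 tcp [ 0.4464 -0.1378  0.2184] jaw -136.1 J6 36 F [-0.1  0.9 -0.9] width 0.0873
 shares dx,dy,dz total: [ 3.42 -0.56  0.65]  turn shares: [-0.03 -0.11  0.03] tool y,z: [-0.72 -0.69 -0.  ] [-0.69  0.72 -0.01]
 twist: rows 4 each d [ 0.855 -0.142  0.159] w [-0.008 -0.027  0.007]
wrist n 291 fit [ 0.4441 -0.1223] R 0.0072 mid [ 0.4434 -0.1218] half [0.0097 0.0095] z med 0.0374 max 0.0392 cover 12 /12
wrist n 259 fit [ 0.4437 -0.122 ] R 0.0070 mid [ 0.4436 -0.1215] half [0.0097 0.0098] z med 0.0375 max 0.0395 cover 12 /12
wrist n 1624 fit [ 0.4434 -0.1215] R 0.0218 mid [ 0.4435 -0.1217] half [0.0285 0.0287] z med 0.0141 max 0.0187 cover 12 /12
scene n 34 fit [ 0.4463 -0.1201] R 0.0074 mid [ 0.4463 -0.12  ] half [0.0111 0.0089] z med 0.0360 max 0.0390 cover 12 /12
```

View pics/w10.png

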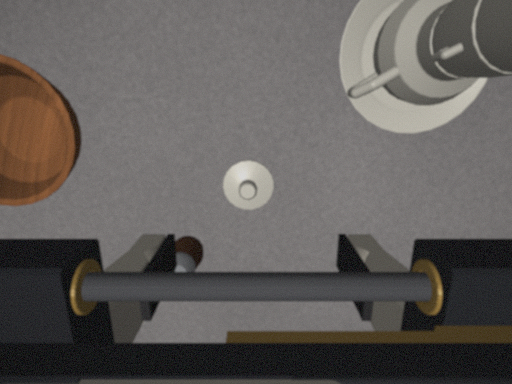

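The lid is at (248,187), at (0.4436, −0.1217), with the knob top at 0.0375 and the disc at about 0.014. Shaker (185,260) is clear of the fingers.

arm_command(plan=[{"dx":0.8,"dy":-0.5,"dz":0.6,"wx":-0.03,"wy":-0.11,"wz":0.03},{"dx":0.9,"dy":0.02,"dz":0.1,"wx":0,"wy":0,"wz":0},{"dx":1,"dy":0,"dz":0,"wx":0,"wy":0,"wz":0},{"dx":0.9,"dy":0,"dz":0,"wx":0,"wy":0,"wz":0},{"dx":0.9,"dy":0,"dz":0,"wx":0,"wy":0,"wz":0},{"dx":0.7,"dy":0,"dz":0,"wx":0,"wy":0,"wz":0},{"dx":0,"dy":0,"dz":0,"wx":0,"wy":0,"wz":0}])

```text
time_s: 33.57
tcp_pos: [0.4516, -0.1282, 0.1215]
eef_rot: [-135.7, 88.9, -2.3]
contact_force: [-0.7, 0.3, -0.8]
gripper_width: 0.0877
```

```bash
python3 -c "
from h import *
go(.4437,-.1217,.033,44)
c=(.4437,-.1217)
q=ring('wrist',c,.032,.045,.02,'w11')
q=ring('wrist',c,.006,.02,.032)"
```

```text
t 33.57 tcp [ 0.4516 -0.1282  0.1215] jaw -136.6 J6 35 F [-0.7  0.3 -0.8] width 0.0877
 shares dx,dy,dz total: [4.42 0.12 0.57]  turn shares: [-0.12 -0.17  0.17] tool y,z: [-0.73 -0.69 -0.01] [-0.69  0.73 -0.01]
 twist: rows 5 each d [0.884 0.018 0.108] w [-0.024 -0.035  0.034]
wrist n 492 fit [ 0.4443 -0.1223] R 0.0070 mid [ 0.444  -0.1217] half [0.0095 0.0098] z med 0.0374 max 0.0395 cover 12 /12
wrist n 2866 fit [ 0.4435 -0.1216] R 0.0219 mid [ 0.4436 -0.1215] half [0.0286 0.0288] z med 0.0139 max 0.0192 cover 12 /12
```

View pics/w11.png

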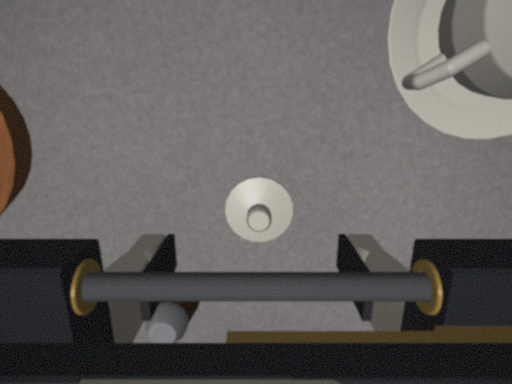

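arm_command(plan=[{"dx":0.6,"dy":0.1,"dz":0.52,"wx":-0.12,"wy":-0.17,"wz":0.16},{"dx":0.8,"dy":0,"dz":0,"wx":0,"wy":0,"wz":0},{"dx":0.6,"dy":0,"dz":0,"wx":0,"wy":0,"wz":0},{"dx":0,"dy":0,"dz":0,"wx":0,"wy":0,"wz":0}])

```text
time_s: 34.0
tcp_pos: [0.4479, -0.1221, 0.0871]
eef_rot: [-130.2, 89.3, 3.8]
contact_force: [-0.6, 0.5, -0.6]
gripper_width: 0.0875
```

```bash
python3 -c "
from h import *
go(.4438,-.1218,.033,44)"
```

```text
t 34.00 tcp [ 0.4479 -0.1221  0.0871] jaw -136.0 J6 35 F [-0.6  0.5 -0.6] width 0.0875
 shares dx,dy,dz total: [2.7  0.16 0.17]  turn shares: [ 0.   -0.09  0.11] tool y,z: [-0.72 -0.69 -0.01] [-0.69  0.72 -0.01]
 twist: rows 3 each d [0.901 0.049 0.055] w [ 0.001 -0.031  0.036]
```

arm_command(plan=[{"dx":0.6,"dy":0.14,"dz":0.15,"wx":0,"wy":-0.1,"wz":0.11},{"dx":0.7,"dy":0,"dz":0.05,"wx":0,"wy":-0.05,"wz":0.05},{"dx":0.4,"dy":0,"dz":0,"wx":0,"wy":0,"wz":0},{"dx":0,"dy":0,"dz":0,"wx":0,"wy":0,"wz":0}])

```text
time_s: 34.33
tcp_pos: [0.4449, -0.1209, 0.0543]
eef_rot: [29.7, 89.8, 163.7]
contact_force: [-0.5, -0.6, 0.5]
gripper_width: 0.0877
```

```bash
python3 -c "
from h import *
go(.4438,-.1218,.033,44)"
```

```text
t 34.33 tcp [ 0.4449 -0.1209  0.0543] jaw -135.9 J6 35 F [-0.5 -0.6  0.5] width 0.0877
 shares dx,dy,dz total: [1.07 0.07 0.  ]  turn shares: [ 0.01  0.03 -0.02] tool y,z: [-0.72 -0.7   0.  ] [-0.7   0.72  0.  ]
 twist: rows 2 each d [0.533 0.035 0.001] w [ 0.007  0.016 -0.009]
```

arm_command(plan=[{"dx":0.4,"dy":0.07,"dz":0,"wx":0,"wy":0.03,"wz":-0.02},{"dx":0.4,"dy":0,"dz":0,"wx":0,"wy":0,"wz":0},{"dx":0.15,"dy":0,"dz":0,"wx":0,"wy":0,"wz":0},{"dx":0,"dy":0,"dz":0,"wx":0,"wy":0,"wz":0}])

```text
time_s: 34.67
tcp_pos: [0.445, -0.1218, 0.0359]
eef_rot: [-132.1, 89.9, 2.0]
contact_force: [-0.7, -0.8, -0.4]
gripper_width: 0.0876
```

```bash
python3 -c "
from h import *
go(.4438,-.1218,.033,44)"
```

```text
t 34.67 tcp [ 0.445  -0.1218  0.0359] jaw -135.9 J6 35 F [-0.7 -0.8 -0.4] width 0.0876
 shares dx,dy,dz total: [0.15 0.04 0.04]  turn shares: [ 0.02 -0.01  0.01] tool y,z: [-0.72 -0.7  -0.  ] [-0.7   0.72 -0.  ]
 twist: rows 1 each d [0.146 0.044 0.042] w [ 0.023 -0.013  0.015]
```

arm_command(plan=[{"dx":0.13,"dy":0.04,"dz":0.04,"wx":0,"wy":0,"wz":0},{"dx":0,"dy":0,"dz":0,"wx":0,"wy":0,"wz":0},{"dx":0,"dy":0,"dz":0,"wx":0,"wy":0,"wz":0},{"dx":0,"dy":0,"dz":0,"wx":0,"wy":0,"wz":0},{"dx":0,"dy":0,"dz":0,"wx":0,"wy":0,"wz":0},{"dx":0,"dy":0,"dz":0,"wx":0,"wy":0,"wz":0},{"dx":0,"dy":0,"dz":0,"wx":0,"wy":0,"wz":0},{"dx":0,"dy":0,"dz":0,"wx":0,"wy":0,"wz":0},{"dx":0,"dy":0,"dz":0,"wx":0,"wy":0,"wz":0},{"dx":0,"dy":0,"dz":0,"wx":0,"wy":0,"wz":0}], fingers=1, force=15)

```text
time_s: 35.5
tcp_pos: [0.4452, -0.1216, 0.0349]
eef_rot: [-131.0, 89.7, 3.1]
contact_force: [1.0, 0.1, 0.0]
gripper_width: 0.0268
```

```bash
python3 -c "
from h import *
go(.4438,-.1218,.033,44)"
```

```text
t 35.50 tcp [ 0.4452 -0.1216  0.0349] jaw -135.9 J6 35 F [1.  0.1 0. ] width 0.0268
 shares dx,dy,dz total: [0.1  0.06 0.04]  turn shares: [ 0.03 -0.04  0.04] tool y,z: [-0.72 -0.7  -0.  ] [-0.7   0.72 -0.  ]
 twist: rows 1 each d [0.097 0.057 0.043] w [ 0.028 -0.036  0.042]
```

arm_command(plan=[{"dx":0.08,"dy":0.05,"dz":0.04,"wx":0,"wy":-0.03,"wz":0.04},{"dx":0,"dy":0,"dz":0,"wx":0,"wy":0,"wz":0},{"dx":0,"dy":0,"dz":0,"wx":0,"wy":0,"wz":0},{"dx":0,"dy":0,"dz":0,"wx":0,"wy":0,"wz":0}])

```text
time_s: 35.83
tcp_pos: [0.4442, -0.1217, 0.0334]
eef_rot: [-163.3, 90.0, -29.2]
contact_force: [-0.4, 0.2, 1.3]
gripper_width: 0.0192
```

```bash
python3 -c "
from h import *
go(.4438,-.1218,.033,44)"
```

```text
t 35.83 tcp [ 0.4442 -0.1217  0.0334] jaw -135.9 J6 35 F [-0.4  0.2  1.3] width 0.0192
 shares dx,dy,dz total: [0.02 0.02 0.01]  turn shares: [ 0.03 -0.01  0.  ] tool y,z: [-0.72 -0.7  -0.  ] [-0.7   0.72 -0.  ]
 twist: rows 1 each d [0.021 0.017 0.011] w [ 0.031 -0.009  0.003]
```

Knob gripped (19 mm). Lifting.

arm_command(plan=[{"dx":-0.3,"dy":0,"dz":0,"wx":0,"wy":0,"wz":0},{"dx":-0.7,"dy":0,"dz":0,"wx":0,"wy":0,"wz":0},{"dx":-1,"dy":0,"dz":0,"wx":0,"wy":0,"wz":0},{"dx":-1,"dy":0,"dz":0,"wx":0,"wy":0,"wz":0},{"dx":-1,"dy":0,"dz":0,"wx":0,"wy":0,"wz":0},{"dx":-1,"dy":0,"dz":0,"wx":0,"wy":0,"wz":0},{"dx":-1,"dy":0,"dz":0,"wx":0,"wy":0,"wz":0},{"dx":-1,"dy":0,"dz":0,"wx":0,"wy":0,"wz":0},{"dx":-1,"dy":0,"dz":0,"wx":0,"wy":0,"wz":0},{"dx":-1,"dy":0,"dz":0,"wx":0,"wy":0,"wz":0},{"dx":-1,"dy":0,"dz":0,"wx":0,"wy":0,"wz":0},{"dx":-1,"dy":0,"dz":0,"wx":0,"wy":0,"wz":0},{"dx":-1,"dy":0,"dz":0,"wx":0,"wy":0,"wz":0},{"dx":-0.6,"dy":0,"dz":0,"wx":0,"wy":0,"wz":0}])

```text
time_s: 37.0
tcp_pos: [0.4369, -0.1223, 0.2977]
eef_rot: [45.4, 89.3, 179.4]
contact_force: [0.6, 0.3, -0.1]
gripper_width: 0.0189
```

```bash
python3 -c "
from h import *
go(.416,-.3425,.29,44)
p,d=r.capture('scene'); cv2.imwrite('pics/s12.png',p[:,:,::-1])"
```

```text
t 37.00 tcp [ 0.4369 -0.1223  0.2977] jaw -136.0 J6 35 F [ 0.6  0.3 -0.1] width 0.0189
 shares dx,dy,dz total: [ 0.39  8.4  -7.19]  turn shares: [ 0.    0.11 -0.11] tool y,z: [-0.72 -0.69  0.01] [-0.69  0.72  0.01]
 twist: rows 9 each d [ 0.043  0.933 -0.799] w [ 0.     0.012 -0.012]
```

View pics/s12.png

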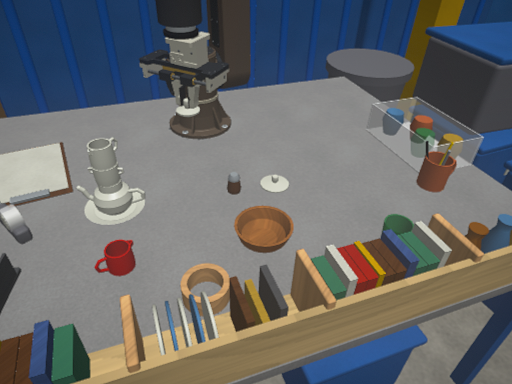

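The lid is held (187,108). Carrying it to the stack.

arm_command(plan=[{"dx":0,"dy":0.5,"dz":-0.4,"wx":0,"wy":0.1,"wz":-0.1},{"dx":0,"dy":0.9,"dz":-0.77,"wx":0,"wy":0,"wz":0},{"dx":0,"dy":0.93,"dz":-0.8,"wx":0,"wy":0,"wz":0},{"dx":0,"dy":0.93,"dz":-0.8,"wx":0,"wy":0,"wz":0},{"dx":0,"dy":0.93,"dz":-0.8,"wx":0,"wy":0,"wz":0},{"dx":0,"dy":0.93,"dz":-0.8,"wx":0,"wy":0,"wz":0},{"dx":0,"dy":0.93,"dz":-0.8,"wx":0,"wy":0,"wz":0},{"dx":0,"dy":0.8,"dz":-0.7,"wx":0,"wy":0,"wz":0},{"dx":0,"dy":0.4,"dz":-0.35,"wx":0,"wy":0,"wz":0},{"dx":0,"dy":0,"dz":0,"wx":0,"wy":0,"wz":0}])

```text
time_s: 37.88
tcp_pos: [0.4154, -0.3188, 0.3007]
eef_rot: [-89.1, 89.7, 45.1]
contact_force: [-0.5, -0.6, -0.4]
gripper_width: 0.019
```

```bash
python3 -c "
from h import *
go(.416,-.3425,.26,44)
ring('wrist',(.416,-.3425),.201,.213,.032,'w13')
t=r.get_state()['tcp_pos']; zb=t[2]-.0334
ring('wrist',t,zb+.008,zb+.018,.032)"
```

```text
t 37.88 tcp [ 0.4154 -0.3188  0.3007] jaw -135.8 J6 61 F [-0.5 -0.6 -0.4] width 0.0190
 shares dx,dy,dz total: [ 2.03  0.82 -0.87]  turn shares: [0.05 0.   0.07] tool y,z: [-0.72 -0.7  -0.01] [-0.7   0.72  0.  ]
 twist: rows 3 each d [ 0.677  0.27  -0.29 ] w [0.017 0.    0.023]
wrist n 974 fit [ 0.4164 -0.343 ] R 0.0263 mid [ 0.4156 -0.3439] half [0.0285 0.0265] z med 0.2074 max 0.2099 cover 10 /12
wrist n 3293 fit [ 0.4226 -0.3258] R 0.0157 mid [ 0.4197 -0.3231] half [0.024  0.0239] z med 0.2811 max 0.2852 cover 12 /12
```

View pics/w13.png

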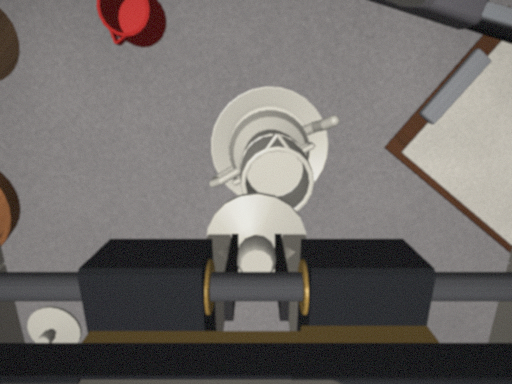

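arm_command(plan=[{"dx":0.3,"dy":0.4,"dz":-0.45,"wx":0.03,"wy":0,"wz":0.05},{"dx":0.5,"dy":0.38,"dz":-0.4,"wx":0.02,"wy":0,"wz":0.02},{"dx":0.6,"dy":0,"dz":0,"wx":0,"wy":0,"wz":0},{"dx":0.4,"dy":0,"dz":0,"wx":0,"wy":0,"wz":0},{"dx":0,"dy":0,"dz":0,"wx":0,"wy":0,"wz":0}])

```text
time_s: 38.4
tcp_pos: [0.4172, -0.3393, 0.2622]
eef_rot: [-119.6, 89.9, 14.6]
contact_force: [-0.5, 0.2, -0.8]
gripper_width: 0.019
```

```bash
python3 -c "
from h import *
go(.416,-.3427,.248,44)"
```

```text
t 38.40 tcp [ 0.4172 -0.3393  0.2622] jaw -135.7 J6 63 F [-0.5  0.2 -0.8] width 0.0190
 shares dx,dy,dz total: [ 0.71  0.16 -0.08]  turn shares: [ 0.06 -0.01  0.02] tool y,z: [-0.72 -0.7  -0.  ] [-0.7   0.72 -0.  ]
 twist: rows 1 each d [ 0.709  0.164 -0.081] w [ 0.057 -0.009  0.016]
```

arm_command(plan=[{"dx":0.35,"dy":0.16,"dz":-0.08,"wx":0.05,"wy":0,"wz":0.02},{"dx":0.3,"dy":0,"dz":0,"wx":0,"wy":0,"wz":0},{"dx":0,"dy":0,"dz":0,"wx":0,"wy":0,"wz":0}])

```text
time_s: 38.65
tcp_pos: [0.4161, -0.3425, 0.2476]
eef_rot: [91.6, 89.9, -134.3]
contact_force: [0.7, 0.2, -1.3]
gripper_width: 0.0189
```

```bash
python3 -c "
from h import *
go(.416,-.3427,.2334,44)
q=ring('scene',(.418,-.341),.245,.26,.03,'s14')
p=cv2.imread('pics/s14.png')[80:230,50:180]; cv2.imwrite('pics/s14c.png',cv2.resize(p,None,fx=4,fy=4))"
```

```text
t 38.65 tcp [ 0.4161 -0.3425  0.2476] jaw -135.9 J6 63 F [ 0.7  0.2 -1.3] width 0.0189
 shares dx,dy,dz total: [ 0.71  0.01 -0.  ]  turn shares: [ 0.02 -0.   -0.01] tool y,z: [-0.72 -0.7   0.  ] [-0.7   0.72 -0.  ]
 twist: rows 1 each d [ 0.71   0.011 -0.005] w [ 0.018 -0.    -0.011]
scene n 143 fit [ 0.4201 -0.3396] R 0.0194 mid [ 0.4238 -0.3417] half [0.0212 0.0254] z med 0.2516 max 0.2600 cover 9 /12
```

View pics/s14c.png

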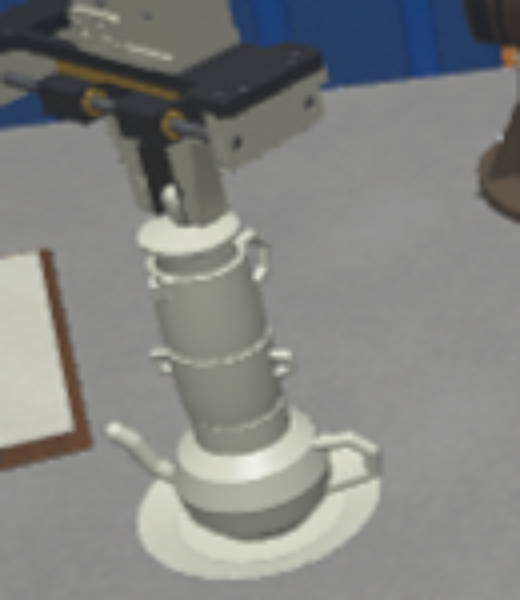

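The lid hangs level over the jug's mouth. Lowering in small steps.

arm_command(plan=[{"dx":0.2,"dy":0,"dz":0,"wx":0,"wy":0,"wz":0},{"dx":0.15,"dy":0,"dz":0,"wx":0,"wy":0,"wz":0},{"dx":0,"dy":0,"dz":0,"wx":0,"wy":0,"wz":0}])

```text
time_s: 38.95
tcp_pos: [0.4167, -0.3427, 0.2414]
eef_rot: [169.4, 89.9, -56.4]
contact_force: [0.1, -0.3, -1.4]
gripper_width: 0.0191
```

```bash
python3 -c "
from h import *
go(.416,-.3427,.2334,44)"
```

```text
t 38.95 tcp [ 0.4167 -0.3427  0.2414] jaw -135.9 J6 63 F [ 0.1 -0.3 -1.4] width 0.0191
 shares dx,dy,dz total: [0.4  0.03 0.03]  turn shares: [ 0.02 -0.03 -0.  ] tool y,z: [-0.72 -0.7   0.  ] [-0.7   0.72 -0.  ]
 twist: rows 1 each d [0.401 0.027 0.026] w [ 0.025 -0.026 -0.005]
```

arm_command(plan=[{"dx":0.15,"dy":0.03,"dz":0.03,"wx":0.02,"wy":-0.03,"wz":0},{"dx":0.12,"dy":0,"dz":0,"wx":0,"wy":0,"wz":0},{"dx":0,"dy":0,"dz":0,"wx":0,"wy":0,"wz":0}])

```text
time_s: 39.2
tcp_pos: [0.416, -0.3427, 0.236]
eef_rot: [-178.4, 90.0, -44.4]
contact_force: [0.3, -0.1, -0.8]
gripper_width: 0.0194
```

```bash
python3 -c "
from h import *
go(.416,-.3427,.2334,44)"
```

```text
t 39.20 tcp [ 0.416  -0.3427  0.236 ] jaw -136.0 J6 63 F [ 0.3 -0.1 -0.8] width 0.0194
 shares dx,dy,dz total: [0.13 0.   0.  ]  turn shares: [ 0. -0.  0.] tool y,z: [-0.72 -0.69 -0.  ] [-0.69  0.72 -0.  ]
 twist: rows 1 each d [0.129 0.001 0.   ] w [ 0.004 -0.004  0.   ]
```

arm_command(plan=[{"dx":0.07,"dy":0,"dz":0,"wx":0,"wy":0,"wz":0},{"dx":0.05,"dy":0,"dz":0,"wx":0,"wy":0,"wz":0},{"dx":0,"dy":0,"dz":0,"wx":0,"wy":0,"wz":0}])

```text
time_s: 39.45
tcp_pos: [0.4162, -0.3428, 0.2336]
eef_rot: [-173.1, 90.0, -39.1]
contact_force: [0.7, 0.9, -0.5]
gripper_width: 0.0193
```

arm_command(plan=[{"dx":0.06,"dy":0,"dz":0,"wx":0,"wy":0,"wz":0},{"dx":0.04,"dy":0,"dz":0,"wx":0,"wy":0,"wz":0}])

```text
time_s: 39.62
tcp_pos: [0.4169, -0.3436, 0.2334]
eef_rot: [-179.8, 89.8, -45.8]
contact_force: [-1.4, 0.1, 4.8]
gripper_width: 0.0191
```

arm_command(plan=[{"dx":0,"dy":0,"dz":0,"wx":0,"wy":0,"wz":0},{"dx":0,"dy":0,"dz":0,"wx":0,"wy":0,"wz":0},{"dx":0,"dy":0,"dz":0,"wx":0,"wy":0,"wz":0},{"dx":0,"dy":0,"dz":0,"wx":0,"wy":0,"wz":0},{"dx":0,"dy":0,"dz":0,"wx":0,"wy":0,"wz":0},{"dx":0,"dy":0,"dz":0,"wx":0,"wy":0,"wz":0}], fingers=-1)

```text
time_s: 40.12
tcp_pos: [0.4172, -0.3438, 0.2339]
eef_rot: [-174.8, 89.7, -40.7]
contact_force: [0.4, -0.5, 0.9]
gripper_width: 0.0534
```

arm_command(plan=[{"dx":-0.3,"dy":0,"dz":0,"wx":0,"wy":0,"wz":0},{"dx":-0.6,"dy":0,"dz":0,"wx":0,"wy":0,"wz":0},{"dx":-1,"dy":0,"dz":0,"wx":0,"wy":0,"wz":0},{"dx":-1,"dy":0,"dz":0,"wx":0,"wy":0,"wz":0},{"dx":-1,"dy":0,"dz":0,"wx":0,"wy":0,"wz":0},{"dx":-1,"dy":0,"dz":0,"wx":0,"wy":0,"wz":0}])

```text
time_s: 40.62
tcp_pos: [0.4145, -0.3423, 0.332]
eef_rot: [33.4, 89.7, 167.4]
contact_force: [1.2, -0.7, -0.0]
gripper_width: 0.0871
```

```bash
python3 -c "
from h import *
go(.416,-.342,.34,44)
c=(.416,-.342)
ring('wrist',c,.228,.245,.02,'w15')
ring('wrist',c,.206,.222,.034)
ring('scene',c,.228,.245,.02,'s15')
p=cv2.imread('pics/s15.png')[80:230,50:180]; cv2.imwrite('pics/s15c.png',cv2.resize(p,None,fx=4,fy=4))"
```

```text
t 40.62 tcp [ 0.4145 -0.3423  0.332 ] jaw -136.0 J6 63 F [ 1.2 -0.7 -0. ] width 0.0871
 shares dx,dy,dz total: [-0.4  -0.06 -0.04]  turn shares: [ 0.01  0.06 -0.04] tool y,z: [-0.72 -0.7   0.  ] [-0.7   0.72  0.  ]
 twist: rows 1 each d [-0.398 -0.061 -0.041] w [ 0.008  0.06  -0.04 ]
wrist n 499 fit [ 0.4167 -0.3441] R 0.0071 mid [ 0.4163 -0.3436] half [0.0097 0.0096] z med 0.2374 max 0.2392 cover 12 /12
wrist n 2755 fit [ 0.4162 -0.3436] R 0.0219 mid [ 0.4156 -0.3434] half [0.0289 0.0287] z med 0.2139 max 0.2187 cover 12 /12
scene n 50 fit [ 0.4199 -0.3423] R 0.0074 mid [ 0.4191 -0.3421] half [0.0101 0.0094] z med 0.2349 max 0.2381 cover 12 /12
```

View pics/s15c.png

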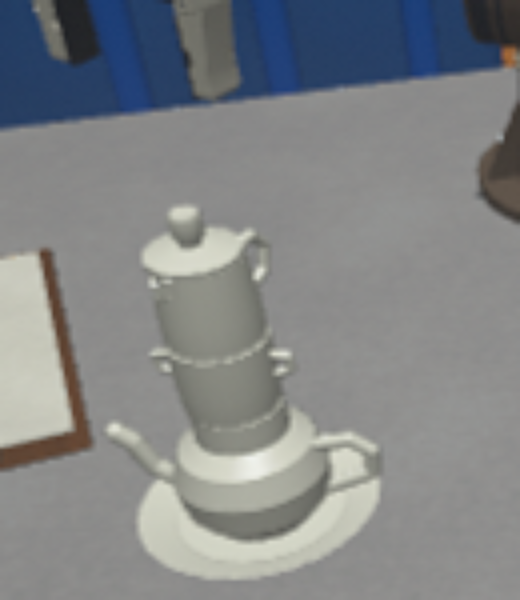

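View pics/w15.png

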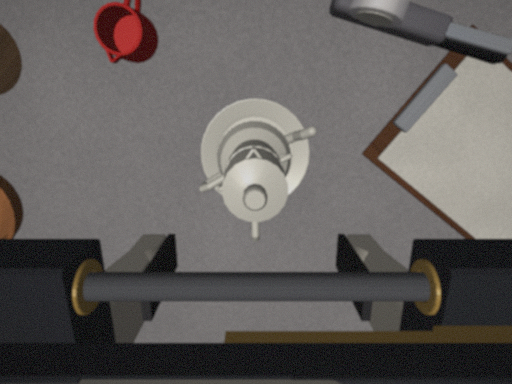

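The lid is seated: the knob top is at 0.2374 (0.238 expected), and it is about 1 mm off the jug axis. I'll let the arm settle, check the bystanders and hand in.

arm_command(plan=[{"dx":-0.3,"dy":0,"dz":0,"wx":0,"wy":0,"wz":0},{"dx":0,"dy":0,"dz":0,"wx":0,"wy":0,"wz":0},{"dx":0,"dy":0,"dz":0,"wx":0,"wy":0,"wz":0},{"dx":0,"dy":0,"dz":0,"wx":0,"wy":0,"wz":0}])

```text
time_s: 41.1
tcp_pos: [0.4146, -0.3421, 0.3378]
eef_rot: [28.9, 89.7, 163.0]
contact_force: [0.7, -0.9, -0.4]
gripper_width: 0.0875
```

```bash
python3 -c "
from h import *
ring('scene',(.4603,.1156),.03,.045,.02)
ring('scene',(.4424,-.0063),.05,.065,.025)
ring('scene',(.662,0),.048,.062,.09)
m=r.camera_model('wrist'); p,d=r.capture('wrist'); P=cloud(m,d)
q=P[(np.hypot(P[...,0]-.416,P[...,1]+.343)<.028)&(np.hypot(P[...,0]-.416,P[...,1]+.343)>.016)&(P[...,2]>.205)&(P[...,2]<.222)]
A=np.c_[q[:,:2]-[.416,-.343],np.ones(len(q))]; print('disc tilt',np.linalg.lstsq(A,q[:,2],rcond=None)[0])
print(r.get_state()['time_s'],r.get_state()['contact_force'])
print(r.close_job())"
```

```text
scene n 30 fit [0.4605 0.1158] R 0.0075 mid [0.461  0.1159] half [0.0099 0.0082] z med 0.0359 max 0.0396 cover 12 /12
scene n 73 fit [ 0.444  -0.0068] R 0.0112 mid [ 0.4433 -0.0067] half [0.0161 0.0149] z med 0.0572 max 0.0607 cover 12 /12
scene n 558 fit [ 6.622e-01 -1.000e-04] R 0.0689 mid [0.6607 0.0011] half [0.0734 0.0735] z med 0.0533 max 0.0573 cover 12 /12
disc tilt [-0.00434052 -0.0028435   0.21374125]
41.3 [-1.38113939 -0.65614391 -0.1384023 ]
the job is handed in; nothing more can be done
None
```

The tea set is stacked and handed in at 41.3 s: teapot on the under-plate, then sugar bowl, white jug and small lid. I left the red jug alone. Each piece was lowered until the wrist force showed contact, then released and checked before I fetched the next.

| Piece | Top height measured by wrist camera (mm) | Expected (mm) | Offset from the piece below |
|---|---|---|---|
| Teapot collar | 97.4 | 98 | about 0–3 mm from plate centre |
| Sugar bowl rim | 149.3 | 150 | about 1 mm |
| Jug rim | 207.4 | 208 | about 1 mm |
| Lid knob | 237.4 | 238 | about 1 mm |

- **Tilt:** the lid's disc measured less than 0.01 rad off level. I did not measure tilt on the other three; they look upright and flush in the pictures.
- **Bystanders:** wide lid, shaker and salad bowl are within about 2 mm of where they started. The gripper is open and about 9 cm above the knob.
- **Disagreements:** the scene camera reads about 2–3 mm off the wrist camera sideways and 1–3 mm lower. The top camera could not see the finished stack because the arm was in the way. No check failed, but the hand-in gives no verdict, so the final judging is not known to me.

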